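# Dry a batch of washed brass sofa feet

### The job

The washed brass sofa feet on the black mat need drying: take the drying pot's lid by its red tab, tip it up with the back edge still on the rim to let it vent, then lift it off and lay it flat, right way up, on the blue felt. Put every brass foot that is there into the pot (not the dark wooden bun foot), then put the lid back so that it sits level and fully home on the rim, let go of it, and last of all turn the dial so that its white line points at the green mark. Leave the spray bottle, staple box, wooden leg and jar of tacks standing where they are.

Things in the scene. Friction and masses are not known exactly. Their poses are not given: they have to be found in the camera images.
- machine: Drying pot with console, fixed. Origin: underside centre of the round pot. Grey foot radius 98, 30 high; on it the open aluminium pot: outer radius 86, wall 4, inner floor 36, rim 100 above the bench. A white console box, 120 (x) by 125 (y) by 55 high, is centred at (0, 165) mm in the machine's frame, the dial on its top, ringed by four dots: black, yellow, green, red.
- pot_floor (a point): Centre of the pot's inner floor, 36 mm above the bench.
- pot_rim (a point): Centre of the pot's mouth, at rim height, 100 mm above the bench.
- lid: Loose steel lid, 0.16 to 0.25 kg, seated on the rim at first: disc radius 92, 5 thick, over a rubber plug (radius 67 to 70, 10 high) that drops inside the rim with 8 mm play. Origin: centre of the plug's underside, z up; seated, it is 10 mm below the rim. Its only grip is a red upright tab at -x, 70 mm from the axis: 26 (radial) by 14 (tangential), from 15 to 53 mm above the origin.
- lid_tab (a point): Point in the lid's tab, at (-70, 0, 40) mm in the lid's frame, 13 mm under the tab's top: pinch the tab here across its 14 mm thickness, which lies along the lid's y.
- lid_back (a point): Point of the lid's edge across from the tab: (92, 0, 10) mm in the lid's frame, underside of the disc.
- felt: Blue felt pad fixed to the bench, 220 (x) by 210 (y) by 4 thick: the place to lay the lid. Origin: centre of its underside.
- tray: Black rubber draining mat fixed to the bench, 220 (x) by 210 (y) by 4 thick: the feet stand on it. Origin: centre of its underside. The mat and the felt may change places.
- bun: Dark brown turned wooden bun foot, radius 20, 34 high, loose, upright on the draining mat. It is not to go in the pot. Origin: centre of its underside.
- dial (a joint): Dial angle in rad, growing clockwise from above, 0 to 2.2. Marks: 0 black, 0.7 yellow, 1.4 green, 2.1 red. It stays where it is left (friction 0.04 N m, no spring). Starts between 0 and 0.8. Its bar grip is 42 long, 14 thick; at 0 the bar lies along the machine's x, its white line on the -x half.
- dial_grip (a point): Point on the dial's vertical axis, 92 mm above the bench, 7 mm below the bar grip's top (the bar's foot disc, radius 22, is 23 mm below this point).
- spray: Clear spray bottle with a green head, radius 34, 190 high, standing on the far side of the bench. Origin: centre of its underside. Leave alone.
- staples1: The orange staple box nearer the middle of the far side, 70 by 110 by 45. Origin: underside centre. Leave alone.
- leg: Tapered square wooden sofa leg, 66 wide at the foot, 120 high, on the far side. Origin: underside centre. Leave alone.
- tacks: Jar of tacks with steel cap, radius 35, 80 high, on the far right. Origin: underside centre. Leave alone.
- foot1: Loose brass sofa foot, 70 to 120 g: square flange 34 by 34 by 6 at the bottom, square body 26 by 26 from 6 to 40 mm, thin stud (radius 4) from 40 to 48 mm. Origin: centre of the flange's underside, z up; x and y square to its sides. Starts upright on the draining mat; 3 to 5 of the five are there.
- foot2: Another brass sofa foot, the same as foot1; may be absent.
- foot3: Another brass sofa foot, the same as foot1; may be absent.
- foot4: Another brass sofa foot, the same as foot1; may be absent.
- foot5: Another brass sofa foot, the same as foot1; may be absent.
Not all that is in view belongs to the job. What is shaped like the foot4 but pink is not meant.

How it is judged:
On the way, in this order (a step that is already met when the one before it is completed fails the run):
1. the lid is tipped up (10 degrees or more) with its back edge still on the rim (angle between lid's own z axis and vertical above 0.17 rad and z of lid_back in the frame of pot_rim between -0.02 and 0.015 m and horizontal distance between lid and pot_rim below 0.05 m), for 0.1 s.
2. the lid lies flat, right way up, on the blue felt, released (horizontal distance between lid and felt below 0.08 m and z of lid in the frame of felt below 0.012 m and angle between lid's own z axis and vertical below 0.1 rad and contact force between the fingers and lid below 0.2 N), for 0.2 s.
3. every brass foot that is there is in the pot (horizontal distance between each of foot1, foot2, foot3, foot4, foot5 and pot_floor below 0.08 m and z of foot1 in the frame of pot_floor between -0.01 and 0.058 m and z of foot2 in the frame of pot_floor between -0.01 and 0.058 m and z of foot3 in the frame of pot_floor between -0.01 and 0.058 m and z of foot4 in the frame of pot_floor between -0.01 and 0.058 m and z of foot5 in the frame of pot_floor between -0.01 and 0.058 m), for 0.2 s.
4. the lid is back on the rim, level and fully home, released, with the feet inside (all of step 3 and horizontal distance between lid and pot_rim below 0.014 m and z of lid in the frame of pot_rim below -0.006 m and angle between lid's own z axis and vertical below 0.05 rad and contact force between the fingers and lid below 0.2 N and linear speed of lid below 0.02 m/s), for 0.3 s.
5. the dial is turned to the green mark (value of joint dial between 1.25 and 1.55 rad), for 0.2 s.
At the end, for the whole second after the job is handed in: All brass feet present are inside the pot (origin within 80 mm of its axis, under 58 mm over its floor) and at rest; the lid sits on the rim, centred within 14 mm, level within 0.05 rad, its plug inside (origin at least 6 mm below the rim), released; the dial stands at green (1.25 to 1.55 rad) (all of step 4 and all of step 5 and linear speed of each of foot1, foot2, foot3, foot4, foot5 below 0.03 m/s); the robot touches nothing.
It fails at once if the wooden bun foot is in the pot (horizontal distance between bun and pot_rim below 0.08 m and z of bun in the frame of pot_rim below -0.005 m).
It fails at once if the spray bottle, the nearer staple box, the wooden leg or the jar of tacks is shoved more than 50 mm or knocked over (distance of any of spray, staples1, leg, tacks from where it was at the start of the episode above 0.05 m or angle between any of spray, staples1, leg, tacks's own z axis and vertical above 0.5 rad).
Of foot1, foot2, foot3, foot4, foot5 only 3 to 5 are there at a start; the rules pass over those that are not, and their reading is None.
At some moment in a run one of foot1, foot2, foot3, foot4, foot5 may be knocked a few centimetres aside while the robot is not near it.
Once in a run the grip may slacken for a moment while it holds something.
It also fails if it takes over 210 s, if anything falls off the work surface, if the arm or the gripper's body presses on something with over 40 N, if the wrist force passes 120 N, or if a joint passes its speed limit or range.

### The arm

A 6-joint arm with a two-finger parallel gripper is mounted at the origin on the work surface. World frame = base frame: x ahead of the robot, y to its left, z up, the work surface at z = 0. Lengths are in m, angles in rad, forces in N, time in s.
With the tool pointing down it reaches from about 0.3 to 0.85 m from the base axis. Payload 4.2 kg.
Tool frame: the origin (TCP) lies at the very end of the fingers, on their centre line; the grasp point (between the pads) lies env.pinch_z behind it (env.pinch_z is the distance from the TCP to the grasp point, in m); z points along the fingers, y is the line along which they close (so a half turn about z gives the same grasp; the last joint's range is limited). The gripper opens to 91 mm and grips with 3 to 60 N. Pads are 32 mm wide; open, the fingers measure 118 mm over their backs; the gripper's body (76 mm by 178 mm) begins 60 mm behind the grasp point.
Start: joints at [1.315, 0.32, 1.565, -0, 1.257, -0.02], TCP at [0.134, 0.559, 0.214] pointing down, gripper open.
Joint ranges: [-3.11, 3.11], [-0.84, 2.01], [0.21, 2.61], [-1.34, 4.49], [0.05, 2.63], [-2.56, 2.56]. Speed limits (rad/s): [2.57, 2.57, 3.14, 3.14, 3.14, 3.14].

### API

Orientations are given as a rotation vector (axis times angle).
In Python, from workcell import env, cams, order gives the robot as it stands. The module is installed in compiled form; this text tells all that it offers.
- The arm moves only by the shell command python3 -m pendant 'ROWS'. ROWS is JSON, a list of rows, each a list of 3 entries, a list of its own where there are three numbers: the shift along the world's x, y, z in m, then the turn, a rotation vector about the world's x, y, z in degrees, then the finger opening in m, from 0 to 0.0912. A call has exactly 5 rows; each row shifts and turns the commanded pose from where the row before left it; what a row does not reach is not made up. A row lasts 1/12 s, in which the tool goes at most 41.7 mm and 7.16 degrees, less where a joint would pass 70% of its speed; a pose out of reach is approached as far as the arm can. A call is refused whole if a number of a shift passes 0.0417 or a number of a turn 7.16, either way. A call with a gripper value outside its range is refused whole. The fingers move at their own pace and stop on an object; the grip force is fixed at half the most. Time passes only in rows, so rows that do not move let the fingers close, or fill a call up. It gives the time, the measured TCP pose, the force, the opening and the grip force at its end, in the units of the state.
- env.state(): the state, without advancing time (a new reading comes with each control period).
- cams.camera(name): name is "scene" or "top" or "wrist"; returns a dict with "img" (420x560x3 uint8, blue, green, red), "fx", "fy", "cx", "cy" (pixels), "rvec" (rotation vector, rad) and "tvec" (3), from world to camera coordinates, as OpenCV has them. Camera axes: x right, y down, z forward; pixel columns grow to the right and rows downward; lengths in m; the calibration is good to about 2 mm. A picture is of the moment at which its call begins. There is no depth.
- order.close_job(): hands the job in; it is judged then, once.
The state is a dict: "clock": time; "qpos": joint angles; "dq": joint speeds; "tau": joint torques, N m; "tool_pos": TCP position; "tcp_rot": TCP orientation; "force": force on the tool from outside, world axes, zero at the start; "torque": the same for the moment, N m; "opening": finger opening in m; "grip_force": force on a finger pad.
Only numpy, scipy, OpenCV 4.12 (cv2) and the standard library are available. Lean on these libraries where they do the work, as an engineer would, in place of code of your own. Each camera call takes 0.05 s, during which the arm holds its last target. There are 200 camera calls.

## Working session

There is one attempt and no reset: what is moved stays moved. The work goes in short steps, Python scripts to look and compute and a shell command to move; the robot and the scene stay as the last step left them, time stands still between calls to the robot, and variables do not carry over. Pictures are saved under pics/ and viewed, at most 14 in all, crops included, and the job is handed in when it is done.

```bash
mkdir -p pics; cat > h.py <<'E'
import numpy as np, cv2
from workcell import env, cams, order
def grab(n,f=None):
    c=cams.camera(n)
    if f: cv2.imwrite(f'pics/{f}.png',c['img'])
    return c
def P(c):
    R=cv2.Rodrigues(np.array(c['rvec'],float))[0]; t=np.array(c['tvec'],float).reshape(3)
    return R,t
def onz(c,uv,z):
    R,t=P(c); o=-R.T@t
    d=R.T@np.array([(uv[0]-c['cx'])/c['fx'],(uv[1]-c['cy'])/c['fy'],1.])
    return o+d*(z-o[2])/d[2]
def tri(L):  # [(cam,uv),...]
    A=[];b=[]
    for c,uv in L:
        R,t=P(c); o=-R.T@t
        d=R.T@np.array([(uv[0]-c['cx'])/c['fx'],(uv[1]-c['cy'])/c['fy'],1.]); d/=np.linalg.norm(d)
        M=np.eye(3)-np.outer(d,d); A.append(M); b.append(M@o)
    return np.linalg.lstsq(np.vstack(A),np.hstack(b),rcond=None)[0]
def proj(c,p):
    R,t=P(c); q=R@np.array(p)+t
    return np.array([c['fx']*q[0]/q[2]+c['cx'],c['fy']*q[1]/q[2]+c['cy']])
def save(c,f):
    import pickle; pickle.dump(c,open(f'pics/{f}.pkl','wb'))
def load(f):
    import pickle; return pickle.load(open(f'pics/{f}.pkl','rb'))
E
python3 - <<'E'
from h import *
for n in ['top','scene']:
    c=grab(n,n+'0'); save(c,n+'0'); R,t=P(c); print(n,c['fx'],-R.T@t)
s=env.state(); print(s,env.pinch_z)
E
```

```text
top 525.1559894004729 [0.33127895 0.00904107 1.41734949]
scene 502.7441691190984 [1.31429018 0.14600502 0.99013827]
{'clock': 0.1, 'qpos': array([ 1.31500643e+00,  3.20198901e-01,  1.56553721e+00, -2.41484217e-05,
        1.25741622e+00, -2.00096522e-02]), 'dq': array([-4.03067435e-04, -4.41408397e-04, -2.56058942e-03,  8.49639143e-05,
       -3.29030604e-04,  8.18155602e-04]), 'tau': array([ 1.54550169e-03, -4.13332415e+01, -2.32509130e+01,  7.28363357e-02,
        4.21650661e-02, -6.94474784e-05]), 'tool_pos': array([0.13421865, 0.55865041, 0.21322876]), 'tcp_rot': array([-3.69471159e-01, -3.11959700e+00,  2.43148699e-03]), 'force': array([-0.62681404,  0.31285148, -0.1956969 ]), 'torque': array([-0.01694063,  0.00163205, -0.02487437]), 'grip_force': 0.0, 'opening': 0.09104584459307202} 0.0188
```

View pics/top0.png

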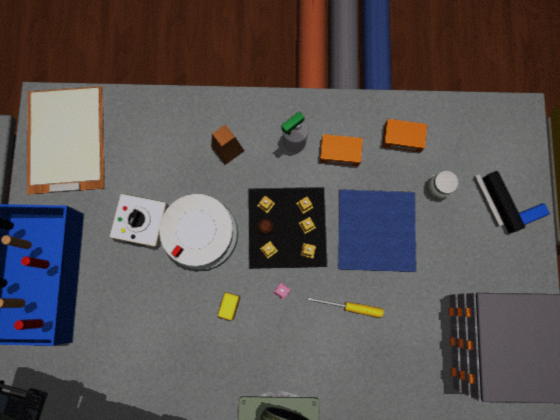

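View pics/scene0.png

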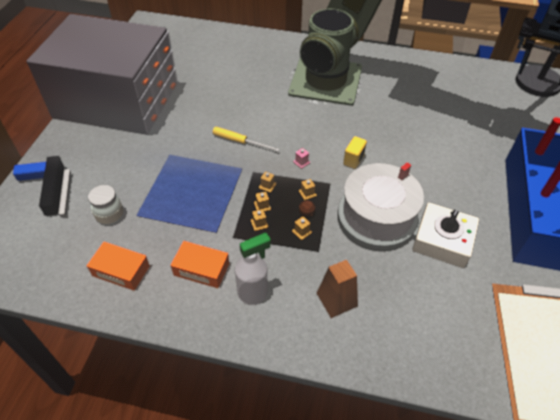

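The top view shows the pot and lid at about (199,230) with the red tab at (178,250), and the dial at (137,219). Five brass feet stand on the mat at (267,204), (306,204), (308,225), (268,250) and (308,251), with the bun at (265,227). The felt is at (377,230). The pink decoy is off the mat at (282,291).

```bash
python3 - <<'E'
from h import *
t=load('top0')['img']; s=load('scene0')['img']
a=cv2.resize(t[180:280,105:335],None,fx=3.4,fy=3.4,interpolation=cv2.INTER_CUBIC)[:, :790]
b=cv2.resize(s[150:270,230:490],None,fx=2.1,fy=2.1,interpolation=cv2.INTER_CUBIC)
W=790; o=np.zeros((a.shape[0]+b.shape[0],W,3),np.uint8); o[:a.shape[0],:a.shape[1]]=a; o[a.shape[0]:,:b.shape[1]]=b
cv2.imwrite('pics/crop0.png',o); print(o.shape,a.shape)
E
```

```text
(592, 790, 3) (340, 782, 3)
```

View pics/crop0.png

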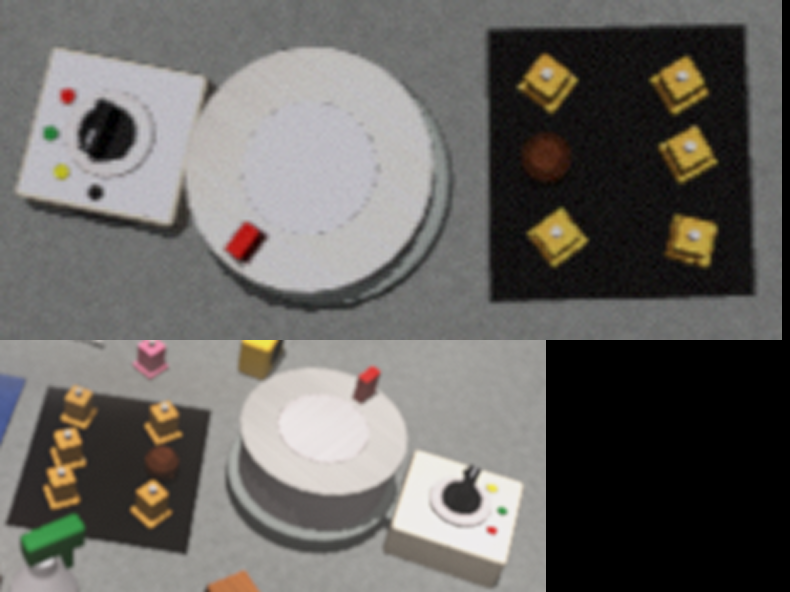

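```bash
python3 - <<'E'
from h import *
t=load('top0'); s=load('scene0')
T=lambda u,v:(u/3.4+105-.35,v/3.4+180-.35); S=lambda u,v:(u/2.1+230-.25,(v-340)/2.1+150-.25)
for a,b in [((546,74),(153,484)),((682,76),(61,468)),((690,147),(68,432)),((557,232),(165,405)),((694,236),(79,390))]:
    print('stud',tri([(t,T(*a)),(s,S(*b))]).round(4), onz(t,T(*a),.052)[:2].round(4))
def red(c,lo,hi):
    h=cv2.cvtColor(c['img'],cv2.COLOR_BGR2HSV); m=((h[...,0]<6)|(h[...,0]>174))&(h[...,1]>170)&(h[...,2]>60)
    m[:lo[1]]=0;m[hi[1]:]=0;m[:,:lo[0]]=0;m[:,hi[0]:]=0
    v,u=np.nonzero(m); return (u.mean(),v.mean()),len(u)
a=red(t,(165,238),(190,262)); b=red(s,(395,155),(415,180)); print(a,b,'tab',tri([(t,a[0]),(s,b[0])]))
# lid outline in top crop: left 186, right 433, top 47, bottom 292
print('lid',onz(t,T(309.5,169.5),.105), onz(t,T(186,170),.105),onz(t,T(433,170),.105))
print('plug ring',onz(t,T(310,167),.105))
for n,z,uvs in [('felt',.004,[(339,191),(415,191),(415,271),(339,270)]),('mat',.004,[(248.5,188),(325,188),(327,267.5),(249,268.5)])]:
    q=np.array([onz(t,u,z)for u in uvs]); print(n,q.mean(0).round(4),q[:,:2].round(3).tolist())
print('dial',onz(t,T(104,131),.092), tri([(t,T(104,132)),(s,S(463,495))]))
for n,u in dict(black=(95,192),yel=(62,172),gr=(50,133),red=(67,97)).items(): print(n,onz(t,T(*u),.055).round(4))
q=np.array([onz(t,T(*u),.055) for u in [(57,49),(208,75),(172,222),(18,192)]]);print('console',q.round(3).tolist(),q.mean(0))
print('bun',onz(t,T(547,157),.034))
E
```

```text
stud [0.6021 0.0446 0.0549] [0.6027 0.0441]
stud [ 0.6029 -0.0613  0.0533] [ 0.6032 -0.0619]
stud [ 0.5473 -0.0678  0.0508] [ 0.5473 -0.0687]
stud [0.4794 0.0339 0.0508] [0.4794 0.0328]
stud [ 0.4785 -0.0717  0.0491] [ 0.4783 -0.0723]
((np.float64(176.05769230769232), np.float64(250.59615384615384)), 52) ((np.float64(405.92), np.float64(166.2)), 25) tab [0.45921455 0.25709626 0.13836442]
lid [0.51664382 0.21600558 0.105     ] [0.51453307 0.3070762  0.105     ] [0.51801148 0.1247178  0.105     ]
plug ring [0.51851781 0.21572636 0.105     ]
felt [ 0.5384 -0.2608  0.004 ] [[0.646, -0.157], [0.65, -0.368], [0.43, -0.361], [0.429, -0.157]]
mat [ 0.5413 -0.0166  0.004 ] [[0.649, 0.092], [0.653, -0.119], [0.435, -0.125], [0.428, 0.084]]
dial [0.54464687 0.37305415 0.092     ] [0.5476905  0.37975686 0.06833254]
black [0.5032 0.3868 0.055 ]
yel [0.5182 0.4131 0.055 ]
gr [0.5482 0.4245 0.055 ]
red [0.5766 0.4135 0.055 ]
console [[0.614, 0.424, 0.055], [0.596, 0.306, 0.055], [0.481, 0.327, 0.055], [0.502, 0.445, 0.055]] [0.54846914 0.37551967 0.055     ]
bun [0.54007913 0.04224117 0.034     ]
```

```bash
python3 -m pendant '[[[0.03,-0.028,0.015],[0,0,-2.2],0.06],[[0.03,-0.028,0.015],[0,0,-2.2],0.06],[[0.03,-0.028,0.015],[0,0,-2.2],0.06],[[0.03,-0.028,0.0],[0,0,-2.2],0.06],[[0.03,-0.028,0],[0,0,-2.2],0.06]]' >/dev/null; python3 -m pendant '[[[0.03,-0.03,0],[0,0,-2.2],0.06],[[0.03,-0.03,0],[0,0,-2.2],0.06],[[0.03,-0.03,0],[0,0,-2.2],0.06],[[0.03,-0.03,0],[0,0,-2.2],0.06],[[0.02,-0.03,0],[0,0,-2.2],0.06]]' ; python3 -m pendant '[[[0,0,0],[0,0,0],0.06],[[0,0,0],[0,0,0],0.06],[[0,0,0],[0,0,0],0.06],[[0,0,0],[0,0,0],0.06],[[0,0,0],[0,0,0],0.06]]'
python3 - <<'E'
from h import *
c=grab('wrist','w1');save(c,'w1');R,t=P(c);print(c['fx'],-R.T@t); s=env.state();print(s['tool_pos'],s['tcp_rot'])
Rt=cv2.Rodrigues(s['tcp_rot'])[0];print(Rt)
E
```

```text
clock: 0.93
tool_pos: [0.42, 0.2734, 0.2565]
tcp_rot: [0.962, 2.99, 0.0]
force: [1.7, 0.2, 0.3]
opening: 0.0597
grip_force: 0.0
clock: 1.35
tool_pos: [0.4172, 0.2763, 0.2568]
tcp_rot: [-0.954, -2.993, -0.0]
force: [-0.6, 0.0, -0.9]
opening: 0.0598
grip_force: 0.0
297.06050029171934 [0.36178121 0.31502284 0.42815744]
[0.41721684 0.27618622 0.25685551] [-9.54475673e-01 -2.99288381e+00 -1.83712609e-04]
[[-8.15365006e-01  5.78947221e-01 -1.50529808e-04]
 [ 5.78947198e-01  8.15365018e-01  1.70772501e-04]
 [ 2.21605004e-04  5.20931106e-05 -9.99999974e-01]]
```

View pics/w1.png

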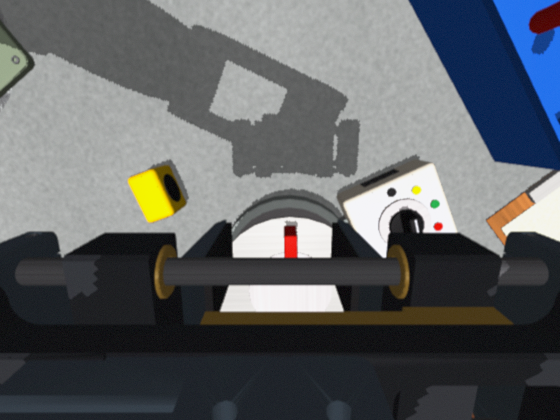

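The wrist view shows the tab centred at u=291, with its outer top edge near (291,234), and the lid below it. The dial's marks lie at (390,192), (416,189), (434,204) and (438,226).

```bash
python3 - <<'E'
from h import *
c=load('w1'); I=c['img']; h=cv2.cvtColor(I,cv2.COLOR_BGR2HSV)
m=((h[...,0]<8)|(h[...,0]>172))&(h[...,1]>150)&(h[...,2]>40); m[:200]=0;m[262:]=0;m[:,:270]=0;m[:,310:]=0
for v in range(218,262,3):
    u=np.nonzero(m[v])[0]
    if len(u): print(v,u.min(),u.max(),I[v,int(u.mean())])
for v in (230,234,238,252): print(v,onz(c,(291,v),.143))
t=load('top0')
ax=np.array([-.815,.579])
for z in (.105,.143):
  p=onz(c,(291,225 if z<.12 else 234),z); print(z,p)
print('dial marks',[onz(c,u,.055)[:2].round(4).tolist() for u in [(391,192),(416,189),(434,204),(438,226)]])
cv2.imwrite('pics/w1c.png',cv2.resize(I[150:270,220:460],None,fx=3.3,fy=3.3,interpolation=cv2.INTER_CUBIC))
E
```

```text
227 285 294 [ 8  0 73]
230 285 294 [ 9 12 77]
233 285 295 [14 14 78]
236 285 296 [ 18  24 194]
239 285 296 [ 23  34 242]
242 285 296 [ 24  35 242]
245 285 296 [ 20  31 241]
248 285 296 [ 22  35 241]
251 285 296 [ 18  29 239]
254 285 296 [ 17  29 240]
257 285 296 [ 29  29 169]
230 [0.44520738 0.26738396 0.143     ]
234 [0.44869898 0.26494328 0.143     ]
238 [0.45221477 0.26248569 0.143     ]
252 [0.46471426 0.25374835 0.143     ]
0.105 [0.45141674 0.26446637 0.105     ]
0.143 [0.44869898 0.26494328 0.143     ]
dial marks [[0.5031, 0.3862], [0.5182, 0.4142], [0.549, 0.4235], [0.5784, 0.4135]]
```

View pics/w1c.png

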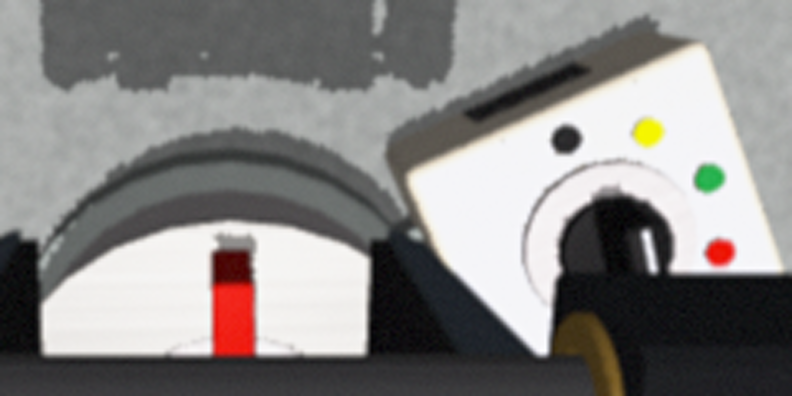

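```bash
python3 -m pendant '[[[0.0143,-0.0065,-0.02],[0,0,0],0.05],[[0.0143,-0.0065,-0.02],[0,0,0],0.05],[[0.0143,-0.0065,-0.02],[0,0,0],0.05],[[0,0,-0.02],[0,0,0],0.05],[[0,0,0],[0,0,0],0.05]]' ; python3 -m pendant '[[[0,0,-0.02],[0,0,0],0.05],[[0,0,-0.02],[0,0,0],0.05],[[0,0,-0.013],[0,0,0],0.05],[[0,0,-0.013],[0,0,0],0.05],[[0,0,0],[0,0,0],0.05]]' ; python3 -m pendant '[[[0,0,0],[0,0,0],0.05],[[0,0,0],[0,0,0],0.05],[[0,0,0],[0,0,0],0.05],[[0,0,0],[0,0,0],0.0],[[0,0,0],[0,0,0],0.0]]';python3 -m pendant '[[[0,0,0],[0,0,0],0.0],[[0,0,0],[0,0,0],0.0],[[0,0,0],[0,0,0],0.0],[[0,0,0],[0,0,0],0.0],[[0,0,0],[0,0,0],0.0]]'
```

```text
clock: 1.82
tool_pos: [0.4586, 0.255, 0.173]
tcp_rot: [-0.955, -2.987, 0.009]
force: [-0.9, -0.5, -1.0]
opening: 0.0501
grip_force: 0.0
clock: 2.23
tool_pos: [0.4592, 0.2559, 0.1097]
tcp_rot: [-0.955, -2.99, 0.004]
force: [-0.3, 0.3, -0.6]
opening: 0.0499
grip_force: 0.0
clock: 2.65
tool_pos: [0.4612, 0.2559, 0.1117]
tcp_rot: [0.958, 2.991, 0.002]
force: [0.3, -0.2, -0.9]
opening: 0.0397
grip_force: 0.0
clock: 3.07
tool_pos: [0.461, 0.2556, 0.1109]
tcp_rot: [0.958, 2.992, 0.0]
force: [0.2, 0.2, -0.3]
opening: 0.0138
grip_force: 30.0
```

```bash
python3 -m pendant '[[[0.0007,-0.0005,0.008],[1.73,2.45,0],0],[[0.001,-0.0007,0.008],[1.73,2.45,0],0],[[0.0013,-0.0009,0.0079],[1.73,2.45,0],0],[[0.0017,-0.0012,0.0078],[1.73,2.45,0],0],[[0.002,-0.0014,0.0077],[1.73,2.45,0],0]]' ; python3 -m pendant '[[[0,0,0],[0,0,0],0],[[0,0,0],[0,0,0],0],[[0,0,0],[0,0,0],0],[[0,0,0],[0,0,0],0],[[0,0,0],[0,0,0],0]]'
python3 - <<'E'
from h import *
c=grab('scene','s2'); I=c['img'][130:270,310:500]; cv2.imwrite('pics/s2c.png',cv2.resize(I,None,fx=3.5,fy=3.5,interpolation=cv2.INTER_CUBIC))
E
```

```text
clock: 3.48
tool_pos: [0.4674, 0.2508, 0.1505]
tcp_rot: [-0.88, -2.749, -0.115]
force: [0.1, 0.7, -2.3]
opening: 0.0138
grip_force: 30.0
clock: 3.9
tool_pos: [0.4668, 0.2513, 0.15]
tcp_rot: [-0.88, -2.752, -0.113]
force: [-0.5, -0.3, -1.7]
opening: 0.0139
grip_force: 30.0
```

View pics/s2c.png

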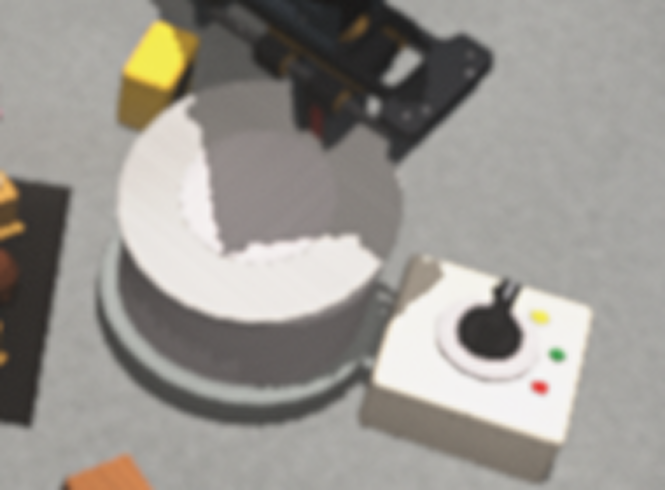

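```bash
python3 -m pendant '[[[0,0,0.01],[0,0,0],0],[[0,0,0.015],[0,0,0],0],[[0,0,0.015],[0,0,0],0],[[0,0,0.01],[0,0,0],0],[[0,0,0],[0,0,0],0]]' ; python3 -m pendant '[[[0,0,0],[-1.73,-2.45,0],0],[[0,0,0],[-1.73,-2.45,0],0],[[0,0,0],[-1.73,-2.45,0],0],[[0,0,0],[-1.73,-2.45,0],0],[[0,0,0],[-1.73,-2.45,0],0]]'; python3 -m pendant '[[[0,0,0],[0,0,0],0],[[0,0,0],[0,0,0],0],[[0,0,0],[0,0,0],0],[[0,0,0],[0,0,0],0],[[0,0,0],[0,0,0],0]]'
python3 - <<'E'
from h import *
c=grab('scene','s3'); I=c['img'][90:250,310:500]; cv2.imwrite('pics/s3c.png',cv2.resize(I,None,fx=3.5,fy=3.5,interpolation=cv2.INTER_CUBIC))
E
```

```text
clock: 4.37
tool_pos: [0.4687, 0.2517, 0.203]
tcp_rot: [-0.881, -2.756, -0.119]
force: [0.0, -0.2, -1.4]
opening: 0.014
grip_force: 30.0
clock: 4.78
tool_pos: [0.4671, 0.2508, 0.1999]
tcp_rot: [0.958, 2.991, -0.002]
force: [-1.0, 0.7, -2.1]
opening: 0.0138
grip_force: 30.0
clock: 5.2
tool_pos: [0.468, 0.2506, 0.2]
tcp_rot: [-0.959, -2.991, 0.0]
force: [0.8, -0.7, -2.1]
opening: 0.0138
grip_force: 30.0
```

View pics/s3c.png

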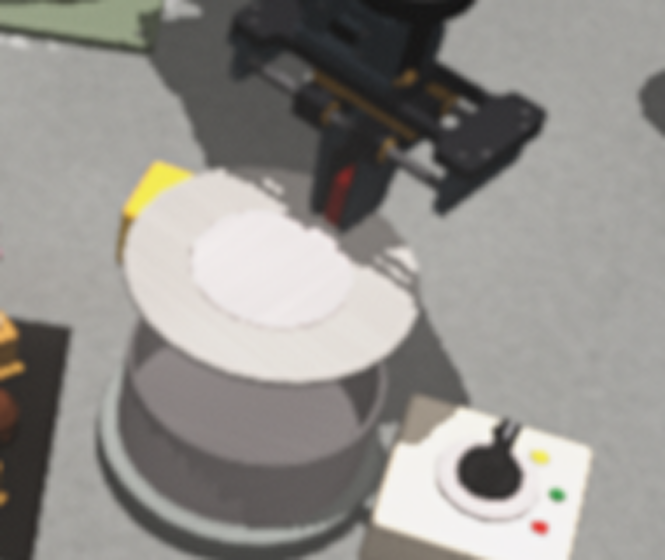

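The lid is off the pot and hanging clear from its tab.

```bash
python3 -m pendant '[[[0.001,-0.02,0],[0,0,0],0],[[0.001,-0.03,0],[0,0,0],0],[[0.001,-0.037,0],[0,0,0],0],[[0.001,-0.037,0],[0,0,0],0],[[0.001,-0.037,0],[0,0,0],0]]'>/dev/null ; python3 -m pendant '[[[0.001,-0.037,0],[0,0,0],0],[[0.001,-0.037,0],[0,0,0],0],[[0.001,-0.037,0],[0,0,0],0],[[0.001,-0.037,0],[0,0,0],0],[[0.001,-0.037,0],[0,0,0],0]]';python3 -m pendant '[[[0.001,-0.037,0],[0,0,0],0],[[0.001,-0.037,0],[0,0,0],0],[[0.001,-0.03,0],[0,0,0],0],[[0,-0.02,0],[0,0,0],0],[[0,0,0],[0,0,0],0]]'; python3 -m pendant '[[[0,0,-0.03],[0,0,0],0],[[0,0,-0.03],[0,0,0],0],[[0,0,-0.03],[0,0,0],0],[[0,0,-0.02],[0,0,0],0],[[0,0,0],[0,0,0],0]]'
python3 - <<'E'
from h import *
c=grab('scene','s4'); I=c['img'][90:250,90:280]; cv2.imwrite('pics/s4c.png',cv2.resize(I,None,fx=3.5,fy=3.5,interpolation=cv2.INTER_CUBIC))
E
```

```text
clock: 6.08
tool_pos: [0.4773, -0.0972, 0.2004]
tcp_rot: [0.959, 2.992, 0.0]
force: [0.6, -0.2, -2.8]
opening: 0.0139
grip_force: 30.0
clock: 6.5
tool_pos: [0.4806, -0.2235, 0.2]
tcp_rot: [0.965, 2.989, -0.003]
force: [0.5, -0.1, -1.1]
opening: 0.0135
grip_force: 30.0
clock: 6.92
tool_pos: [0.4773, -0.2173, 0.0861]
tcp_rot: [-0.955, -2.982, -0.003]
force: [-1.2, -0.2, -2.9]
opening: 0.0137
grip_force: 30.0
```

View pics/s4c.png

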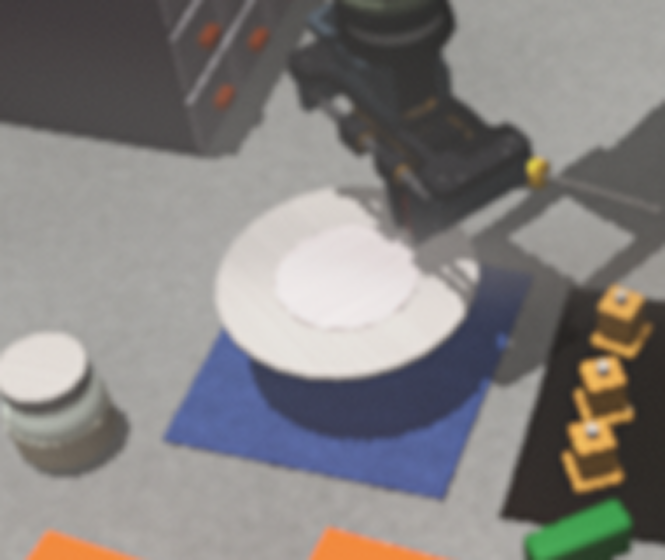

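The lid hangs level above the felt, at about (345,285) in this crop.

```bash
python3 -m pendant '[[[0,0,-0.02],[0,0,0],0],[[0,0,-0.02],[0,0,0],0],[[0,0,-0.012],[0,0,0],0],[[0,0,-0.005],[0,0,0],0],[[0,0,0],[0,0,0],0]]' ; python3 -m pendant '[[[0,0,-0.003],[0,0,0],0],[[0,0,-0.002],[0,0,0],0],[[0,0,-0.001],[0,0,0],0],[[0,0,0],[0,0,0],0],[[0,0,0],[0,0,0],0]]'
```

```text
clock: 7.38
tool_pos: [0.4811, -0.2191, 0.0337]
tcp_rot: [0.958, 2.992, 0.0]
force: [0.1, -0.6, -2.1]
opening: 0.0141
grip_force: 30.0
clock: 7.8
tool_pos: [0.4809, -0.2192, 0.0277]
tcp_rot: [0.958, 2.991, -0.0]
force: [-0.2, 0.4, -1.4]
opening: 0.0138
grip_force: 30.0
```

```bash
python3 -m pendant '[[[0,0,-0.001],[0,0,0],0],[[0,0,-0.001],[0,0,0],0],[[0,0,0],[0,0,0],0],[[0,0,0],[0,0,0],0.03],[[0,0,0],[0,0,0],0.04]]' ; python3 -m pendant '[[[0,0,0],[0,0,0],0.05],[[0,0,0],[0,0,0],0.05],[[0,0,0],[0,0,0],0.05],[[0,0,0.0],[0,0,0],0.05],[[0,0,0],[0,0,0],0.05]]';  python3 -m pendant '[[[0,0,0.02],[0,0,0],0.05],[[0,0,0.03],[0,0,0],0.05],[[0,0,0.03],[0,0,0],0.05],[[0,0,0.03],[0,0,0],0.05],[[0,0,0.03],[0,0,0],0.05]]'
python3 -m pendant '[[[0,0,0.03],[0,0,0],0.05],[[-0.04,0.03,0],[0,0,0],0.05],[[-0.04,0.03,0],[0,0,0],0.05],[[-0.04,0.03,0],[0,0,0],0.05],[[0,0,0],[0,0,0],0.05]]'
python3 - <<'E'
from h import *
c=grab('top','t5'); save(c,'t5');I=c['img'][170:290,240:430]; cv2.imwrite('pics/t5c.png',cv2.resize(I,None,fx=4,fy=4,interpolation=cv2.INTER_CUBIC))
c=grab('scene','s5'); save(c,'s5')
E
```

```text
clock: 8.22
tool_pos: [0.481, -0.2193, 0.0256]
tcp_rot: [0.958, 2.991, -0.0]
force: [-1.4, 0.5, -0.1]
opening: 0.0243
grip_force: 0.0
clock: 8.63
tool_pos: [0.4806, -0.2191, 0.0253]
tcp_rot: [0.958, 2.992, 0.0]
force: [-0.5, 0.5, 0.4]
opening: 0.0495
grip_force: 0.0
clock: 9.05
tool_pos: [0.4803, -0.2189, 0.1667]
tcp_rot: [-0.958, -2.992, -0.0]
force: [0.2, -0.7, -0.5]
opening: 0.0498
grip_force: 0.0
clock: 9.47
tool_pos: [0.3729, -0.1397, 0.1942]
tcp_rot: [-0.954, -2.984, -0.002]
force: [-0.0, 0.5, 0.3]
opening: 0.0504
grip_force: 0.0
```

View pics/t5c.png

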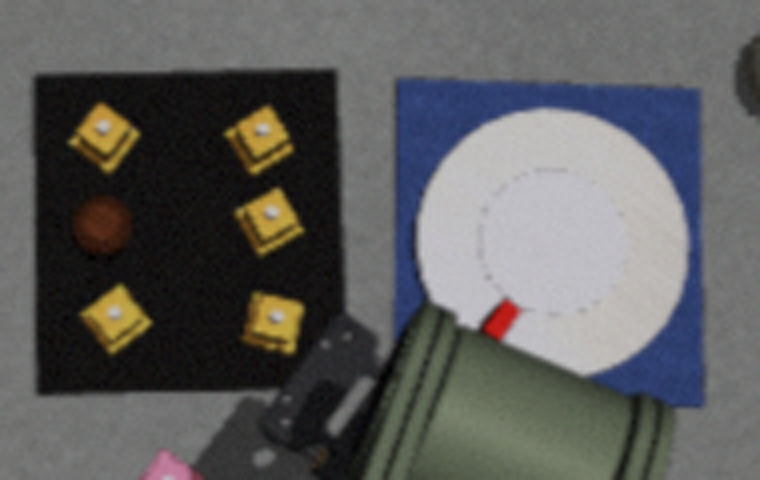

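The lid lies flat on the felt with its tab at (502,320) in the crop. All five feet and the bun have stayed put. Next I fit each foot's pose by matching its silhouette in both views.

```bash
cat > fit.py <<'E'
from h import *
from scipy.optimize import minimize
def mask(c):
    h=cv2.cvtColor(cv2.resize(c['img'],None,fx=4,fy=4,interpolation=cv2.INTER_CUBIC),cv2.COLOR_BGR2HSV)
    return ((h[...,0]>10)&(h[...,0]<32)&(h[...,1]>70)&(h[...,2]>60)).astype(np.uint8)
def sil(c,x,y,a,z0,shape,k=4):
    m=np.zeros(shape,np.uint8)
    for w,l,u in [(17,0,6),(13,6,40),(4,40,48)]:
        pts=[]
        for sx,sy in [(1,1),(1,-1),(-1,-1),(-1,1)]:
            for z in (l,u):
                p=[x+(sx*w*np.cos(a)-sy*w*np.sin(a))/1e3,y+(sx*w*np.sin(a)+sy*w*np.cos(a))/1e3,z0+z/1e3]
                pts.append(proj(c,p)*k+(k-1)/2)
        cv2.fillConvexPoly(m,cv2.convexHull(np.array(pts).round().astype(np.int32)),1)
    return m
def fit(cs,x,y,z0=.004):
    ms=[]
    for c in cs:
        p=proj(c,[x,y,.025])*4; r=60; x0,y0=int(p[0])-r,int(p[1])-r
        ms.append((c,x0,y0,mask(c)[y0:y0+2*r,x0:x0+2*r]))
    def cost(q):
        s=0
        for c,x0,y0,m in ms:
            g=sil(c,q[0],q[1],q[2],z0,(1680,2240))[y0:y0+120,x0:x0+120]
            near=cv2.dilate(g,np.ones((9,9))); mm=m&near
            s+=1-(g&mm).sum()/max(1,(g|mm).sum())
        return s/len(ms)
    best=None
    for a in np.radians(np.arange(0,90,15)):
        r=minimize(cost,[x,y,a],method='Nelder-Mead',options=dict(initial_simplex=[[x,y,a],[x+.004,y,a],[x,y+.004,a],[x,y,a+.2]],maxfev=60))
        if best is None or r.fun<best.fun:best=r
    return best.x[0],best.x[1],np.degrees(best.x[2])%90,best.fun
E
python3 - <<'E'
from fit import *
t=load('top0');s=load('scene0')
for x,y in [(.6025,.044),(.603,-.0617),(.5473,-.068),(.4794,.0335),(.478,-.072)]:
    print('both',np.round(fit([t,s],x,y),4),'top',np.round(fit([t],x,y),4))
E
```

```text
both [6.04500e-01 4.41000e-02 5.37179e+01 1.31100e-01] top [6.03800e-01 4.34000e-02 5.35929e+01 9.88000e-02]
both [ 0.6042 -0.0627 31.1919  0.1354] top [ 0.6043 -0.0628 31.1033  0.0867]
both [ 0.5486 -0.0693 28.8801  0.1468] top [ 0.5489 -0.069  31.1431  0.0895]
both [4.81000e-01 3.35000e-02 3.75567e+01 1.34200e-01] top [4.80100e-01 3.30000e-02 3.90117e+01 1.02800e-01]
both [ 4.80300e-01 -7.26000e-02  7.83576e+01  1.30100e-01] top [ 4.80000e-01 -7.33000e-02  7.62626e+01  9.47000e-02]
```

```bash
cat > pot.py <<'E'
from h import *
def potfit(c,rz=((.086,.1),(.082,.1)),x0=.519,y0=.215,w=.014):
    g=cv2.GaussianBlur(cv2.cvtColor(c['img'],cv2.COLOR_BGR2GRAY).astype(np.float32),(0,0),.8)
    G=np.hypot(cv2.Sobel(g,5,1,0),cv2.Sobel(g,5,0,1)).clip(0,150)
    th=np.radians(np.arange(0,360,3)); out=[]
    for x in np.arange(x0-w,x0+w+.0001,.001):
        for y in np.arange(y0-w,y0+w+.0001,.001):
            s=0
            for r,z in rz:
                p=np.array([proj(c,[x+r*np.cos(a),y+r*np.sin(a),z]) for a in th],np.float32)
                s+=cv2.remap(G,p[:,0].copy(),p[:,1].copy(),1).mean()
            out.append((s,x,y))
    out.sort(reverse=True); return np.round(out[:4],4)
E
python3 - <<'E'
from pot import *
t=load('t5'); s=load('s5')
for n,c in(('t',t),('s',s)):
    print(n,'rim',potfit(c)[:2].tolist(),'foot',potfit(c,((.098,.03),(.098,.0)))[:2].tolist())
I=t['img'][180:285,105:245]; cv2.imwrite('pics/t5p.png',cv2.resize(I,None,fx=5,fy=5,interpolation=cv2.INTER_CUBIC))
# dial axis from marks
m=np.array([[.5031,.3865],[.5182,.4137],[.5486,.424],[.5775,.4135]])
A=np.c_[2*m,np.ones(4)];q=np.linalg.lstsq(A,(m**2).sum(1),rcond=None)[0];print('dial axis',q[:2],np.sqrt(q[2]+q[:2]@q[:2]))
print(np.degrees(np.arctan2(m[:,1]-q[1],m[:,0]-q[0])))
E
```

```text
t rim [[248.945, 0.516, 0.216], [248.1268, 0.516, 0.215]] foot [[194.8575, 0.521, 0.22], [194.3291, 0.518, 0.229]]
s rim [[261.8083, 0.525, 0.216], [261.4162, 0.525, 0.217]] foot [[200.2979, 0.507, 0.227], [200.168, 0.507, 0.228]]
dial axis [0.54785878 0.37877009] 0.04553543511110526
[170.20158719 130.33439018  89.06112762  49.51996184]
```

View pics/t5p.png

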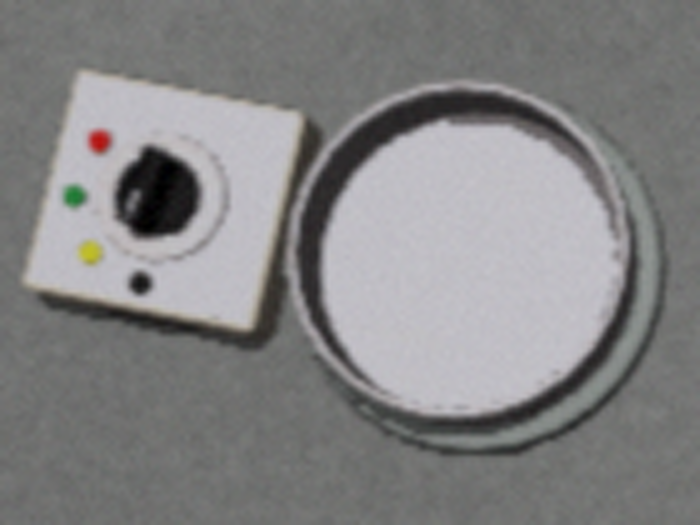

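The pot's rim ring spans (287..631, 81..419) in the crop, so its centre is near (0.517,0.215), which agrees with the lid's position. Next I move over foot E at (0.479,-0.0725) with the fingers turned to 77°.

```bash
python3 -m pendant '[[[0.02,0.01,-0.02],[0,0,5.6],0.05],[[0.03,0.015,-0.02],[0,0,5.6],0.05],[[0.03,0.015,-0.02],[0,0,5.6],0.05],[[0.03,0.015,-0.02],[0,0,5.6],0.05],[[0,0,-0.02],[0,0,0],0.05]]'; python3 -m pendant '[[[0,0,0],[0,0,0],0.05],[[0,0,0],[0,0,0],0.05],[[0,0,0],[0,0,0],0.05],[[0,0,0],[0,0,0],0.05],[[0,0,0],[0,0,0],0.05]]'
cat > pose.py <<'E'
from h import *
s=env.state();R=cv2.Rodrigues(s['tcp_rot'])[0]
print('pos',s['tool_pos'].round(4),'phi',np.degrees(np.arctan2(R[1,1],R[0,1])).round(1),'tilt',np.degrees(np.arccos(-R[2,2])).round(2),'open',round(s['opening'],4),'gf',s['grip_force'],'t',round(s['clock'],1))
E
python3 pose.py
```

```text
clock: 9.98
tool_pos: [0.4985, -0.0881, 0.0945]
tcp_rot: [0.349, 3.114, 0.001]
force: [1.1, -0.9, 0.8]
opening: 0.0505
grip_force: 0.0
clock: 10.4
tool_pos: [0.4911, -0.0897, 0.0967]
tcp_rot: [0.36, 3.118, -0.0]
force: [0.4, -0.1, 0.5]
opening: 0.0502
grip_force: 0.0
pos [ 0.4911 -0.0897  0.0967] phi 76.8 tilt 0.16 open 0.0502 gf 0.0 t 10.4
```

```bash
python3 -m pendant '[[[-0.006,0.0085,-0.01],[0,0,0],0.05],[[-0.006,0.0085,-0.02],[0,0,0],0.05],[[0,0,-0.02],[0,0,0],0.05],[[0,0,-0.02],[0,0,0],0.05],[[0,0,-0.011],[0,0,0],0.05]]'; python3 -m pendant '[[[0,0,0],[0,0,0],0.05],[[0,0,0],[0,0,0],0.05],[[0,0,0],[0,0,0],0],[[0,0,0],[0,0,0],0],[[0,0,0],[0,0,0],0]]';python3 -m pendant '[[[0,0,0],[0,0,0],0],[[0,0,0],[0,0,0],0],[[0,0,0],[0,0,0],0],[[0,0,0],[0,0,0],0],[[0,0,0],[0,0,0],0]]'|tail -3;python3 pose.py
```

```text
clock: 10.82
tool_pos: [0.4779, -0.0722, 0.0138]
tcp_rot: [-0.359, -3.121, -0.0]
force: [-0.2, -0.1, 0.1]
opening: 0.0497
grip_force: 0.0
clock: 11.23
tool_pos: [0.4794, -0.0723, 0.0154]
tcp_rot: [0.359, 3.119, -0.0]
force: [-0.1, -0.3, 0.2]
opening: 0.0329
grip_force: 0.0
force: [-0.8, 0.4, 6.1]
opening: 0.0258
grip_force: 30.0
pos [ 0.4792 -0.0721  0.015 ] phi 76.9 tilt 0.08 open 0.0258 gf 30.00091016292572 t 11.7
```

```bash
python3 -m pendant '[[[0,0,0.02],[0,0,0],0],[[0,0,0.03],[0,0,0],0],[[0,0,0.035],[0,0,0],0],[[0,0,0.035],[0,0,0],0],[[0,0.02,0.03],[0,0,0],0]]'; python3 -m pendant '[[[0.005,0.035,0],[0,0,0],0],[[0.005,0.035,0],[0,0,0],0],[[0.005,0.035,0],[0,0,0],0],[[0.005,0.035,0],[0,0,0],0],[[0.005,0.035,0],[0,0,0],0]]'|tail -2;python3 -m pendant '[[[0.005,0.035,0],[0,0,0],0],[[0.005,0.035,0],[0,0,0],0],[[0.004,0.022,0],[0,0,0],0],[[0,0,0],[0,0,0],0],[[0,0,0],[0,0,0],0]]'|tail -2;python3 pose.py
```

```text
clock: 12.07
tool_pos: [0.479, -0.0539, 0.1664]
tcp_rot: [0.362, 3.119, -0.002]
force: [1.9, -1.3, -0.9]
opening: 0.0258
grip_force: 30.0
opening: 0.0258
grip_force: 30.0
opening: 0.0256
grip_force: 30.0
pos [0.5172 0.2157 0.1636] phi 77.0 tilt 0.08 open 0.0256 gf 29.999919533729553 t 12.9
```

```bash
python3 -m pendant '[[[0,0,-0.025],[0,0,0],0],[[0,0,-0.03],[0,0,0],0],[[0,0,-0.03],[0,0,0],0],[[0,0,-0.02],[0,0,0],0],[[0,0,-0.009],[0,0,0],0]]'; python3 -m pendant '[[[0,0,0],[0,0,0],0],[[0,0,0],[0,0,0],0.03],[[0,0,0],[0,0,0],0.04],[[0,0,0],[0,0,0],0.042],[[0,0,0],[0,0,0],0.042]]';python3 -m pendant '[[[0,0,0.02],[0,0,0],0.042],[[0,0,0.03],[0,0,0],0.042],[[0,0,0.03],[0,0,0],0.042],[[0,0,0.03],[0,0,0],0.042],[[0,0,0.01],[0,0,0],0.042]]'|tail -2;python3 pose.py
```

```text
clock: 13.32
tool_pos: [0.5152, 0.2126, 0.0473]
tcp_rot: [-0.36, -3.115, 0.005]
force: [-0.6, 0.6, -0.1]
opening: 0.026
grip_force: 30.0
clock: 13.73
tool_pos: [0.5183, 0.2151, 0.0515]
tcp_rot: [0.359, 3.119, 0.002]
force: [0.0, -0.0, -0.1]
opening: 0.0418
grip_force: 0.0
opening: 0.0421
grip_force: 0.0
pos [0.5199 0.2159 0.1756] phi 76.9 tilt 0.53 open 0.0421 gf 0.0 t 14.2
```

```bash
cat > look.py <<'E'
from fit import *
import sys
def look(pts,f):
    t=grab('top',f); save(t,f); 
    for n,(x,y) in pts.items(): print(n,np.round(fit([t],x,y),4).tolist())
F=dict(A=(.604,.044),B=(.604,-.062),C=(.548,-.069),D=(.480,.0335))
look({k:F[k] for k in sys.argv[2]},sys.argv[1])
E
python3 look.py t6 ABCD; python3 pose.py
```

```text
A [0.6043, 0.0435, 54.4142, 0.1043]
B [0.6043, -0.0628, 31.015, 0.0916]
C [0.5489, -0.069, 31.3659, 0.096]
D [0.4804, 0.033, 38.76, 0.112]
pos [0.5201 0.216  0.1755] phi 76.9 tilt 0.57 open 0.042 gf 0.0 t 14.2
```

```bash
python3 -m pendant '[[[0.017,-0.0344,0],[0,0,-4.6],0.05],[[0.017,-0.0344,0],[0,0,-4.6],0.05],[[0.017,-0.0344,0],[0,0,-4.6],0.05],[[0.017,-0.0344,0],[0,0,-4.6],0.05],[[0.017,-0.0344,0],[0,0,-4.6],0.05]]'; python3 -m pendant '[[[0,0,-0.03],[0,0,0],0.05],[[0,0,-0.03],[0,0,0],0.05],[[0,0,-0.03],[0,0,0],0.05],[[0,0,0],[0,0,0],0.05],[[0,0,0],[0,0,0],0.05]]'|tail -1;python3 pose.py
```

```text
clock: 14.62
tool_pos: [0.6024, 0.0413, 0.1688]
tcp_rot: [-0.978, -2.983, 0.001]
force: [0.6, 0.6, 0.6]
opening: 0.0501
grip_force: 0.0
grip_force: 0.0
pos [0.6009 0.0428 0.0782] phi 53.9 tilt 0.3 open 0.0497 gf 0.0 t 15.0
```

```bash
python3 -m pendant '[[[0.003,0.001,-0.02],[0,0,0],0.05],[[0,0,-0.02],[0,0,0],0.05],[[0,0,-0.014],[0,0,0],0.05],[[0,0,-0.008],[0,0,0],0.05],[[0,0,0],[0,0,0],0.05]]'; python3 -m pendant '[[[0,0,0],[0,0,0],0],[[0,0,0],[0,0,0],0],[[0,0,0],[0,0,0],0],[[0,0,0],[0,0,0],0],[[0,0,0],[0,0,0],0]]'|tail -5;python3 -m pendant '[[[0,0,0],[0,0,0],0],[[0,0,0.02],[0,0,0],0],[[0,0,0.03],[0,0,0],0],[[0,0,0.035],[0,0,0],0],[[0,0,0.035],[0,0,0],0]]'|tail -2;  python3 -m pendant '[[[0,0,0.03],[0,0,0],0],[[-0.0207,0.0332,0],[0,0,0],0],[[-0.0207,0.0332,0],[0,0,0],0],[[-0.0207,0.0332,0],[0,0,0],0],[[-0.0207,0.0332,0],[0,0,0],0]]'|tail -2; python3 -m pendant '[[[-0.0207,0.0332,0],[0,0,0],0],[[-0.0207,0.0332,0],[0,0,0],0],[[0,0,0],[0,0,0],0],[[0,0,0],[0,0,0],0],[[0,0,0],[0,0,0],0]]'|tail -2;python3 pose.py
```

```text
clock: 15.45
tool_pos: [0.6055, 0.0442, 0.0182]
tcp_rot: [-0.973, -2.987, 0.0]
force: [-0.5, 1.0, -0.6]
opening: 0.0501
grip_force: 0.0
tool_pos: [0.6063, 0.0439, 0.0194]
tcp_rot: [0.973, 2.985, 0.001]
force: [-1.3, -0.4, 3.4]
opening: 0.0257
grip_force: 30.0
opening: 0.0258
grip_force: 30.0
opening: 0.0257
grip_force: 30.0
opening: 0.0259
grip_force: 30.0
pos [0.4815 0.2429 0.1681] phi 53.9 tilt 0.04 open 0.0259 gf 29.999420642852783 t 17.1
```

```bash
python3 -m pendant '[[[0,0,-0.025],[0,0,0],0],[[0,0,-0.03],[0,0,0],0],[[0,0,-0.03],[0,0,0],0],[[0,0,-0.02],[0,0,0],0],[[0,0,-0.01],[0,0,0],0]]'; python3 -m pendant '[[[0,0,0],[0,0,0],0],[[0,0,0],[0,0,0],0.03],[[0,0,0],[0,0,0],0.04],[[0,0,0],[0,0,0],0.042],[[0,0,0],[0,0,0],0.042]]';python3 -m pendant '[[[0,0,0.02],[0,0,0],0.042],[[0,0,0.03],[0,0,0],0.042],[[0,0,0.03],[0,0,0],0.042],[[0,0,0.03],[0,0,0],0.042],[[0,0,0.01],[0,0,0],0.042]]'|tail -2;python3 look.py t7 BCD; python3 pose.py
```

```text
clock: 17.53
tool_pos: [0.4804, 0.2406, 0.0506]
tcp_rot: [-0.976, -2.982, 0.007]
force: [-8.7, -8.3, 41.6]
opening: 0.0256
grip_force: 30.0
clock: 17.95
tool_pos: [0.4821, 0.2432, 0.054]
tcp_rot: [0.974, 2.986, 0.002]
force: [0.2, -0.7, -0.2]
opening: 0.0413
grip_force: 0.0
opening: 0.0419
grip_force: 0.0
B [0.6045, -0.0625, 32.1797, 0.0917]
C [0.5488, -0.0691, 30.8164, 0.1028]
D [0.481, 0.0334, 36.7281, 0.1093]
pos [0.4838 0.2443 0.1783] phi 53.9 tilt 0.55 open 0.0419 gf 0.0 t 18.4
```

```bash
python3 -m pendant '[[[0.0134,-0.034,0],[0,0,-2.6],0.05],[[0.0134,-0.034,0],[0,0,-2.6],0.05],[[0.0134,-0.034,0],[0,0,-2.6],0.05],[[0.0134,-0.034,0],[0,0,-2.6],0.05],[[0.0134,-0.034,0],[0,0,-2.6],0.05]]'|tail -1; python3 -m pendant '[[[0.0134,-0.034,0],[0,0,-2.6],0.05],[[0.0134,-0.034,0],[0,0,-2.6],0.05],[[0.0134,-0.034,0],[0,0,-2.6],0.05],[[0.0134,-0.034,0],[0,0,-2.6],0.05],[[0,0,-0.03],[0,0,0],0.05]]'|tail -1; python3 -m pendant '[[[0,0,-0.03],[0,0,0],0.05],[[0,0,-0.03],[0,0,0],0.05],[[0,0,0],[0,0,0],0.05],[[0,0,0],[0,0,0],0.05],[[0,0,0],[0,0,0],0.05]]'|tail -1;python3 pose.py
```

```text
grip_force: 0.0
grip_force: 0.0
grip_force: 0.0
pos [ 0.6027 -0.0628  0.0841] phi 30.5 tilt 0.08 open 0.0497 gf 0.0 t 19.7
```

```bash
python3 -m pendant '[[[0.0015,0,-0.02],[0,0,0],0.05],[[0,0,-0.02],[0,0,0],0.05],[[0,0,-0.017],[0,0,0],0.05],[[0,0,-0.01],[0,0,0],0.05],[[0,0,0],[0,0,0],0.05]]'|tail -1; python3 -m pendant '[[[0,0,0],[0,0,0],0],[[0,0,0],[0,0,0],0],[[0,0,0],[0,0,0],0],[[0,0,0],[0,0,0],0],[[0,0,0],[0,0,0],0]]'|tail -5;python3 -m pendant '[[[0,0,0],[0,0,0],0],[[0,0,0.02],[0,0,0],0],[[0,0,0.03],[0,0,0],0],[[0,0,0.035],[0,0,0],0],[[0,0,0.035],[0,0,0],0]]'|tail -2;  python3 -m pendant '[[[0,0,0.03],[0,0,0],0],[[-0.006,0.0312,0],[0,0,2.94],0],[[-0.006,0.0312,0],[0,0,2.94],0],[[-0.006,0.0312,0],[0,0,2.94],0],[[-0.006,0.0312,0],[0,0,2.94],0]]'|tail -2; python3 -m pendant '[[[-0.006,0.0312,0],[0,0,2.94],0],[[-0.006,0.0312,0],[0,0,2.94],0],[[-0.006,0.0312,0],[0,0,2.94],0],[[-0.006,0.0312,0],[0,0,2.94],0],[[0,0,0],[0,0,0],0]]'|tail -2;python3 -m pendant '[[[0,0,-0.02],[0,0,0],0],[[0,0,-0.02],[0,0,0],0],[[0,0,0],[0,0,0],0],[[0,0,0],[0,0,0],0],[[0,0,0],[0,0,0],0]]'|tail -2;python3 pose.py
```

```text
grip_force: 0.0
tool_pos: [0.6044, -0.0629, 0.0176]
tcp_rot: [1.558, 2.725, 0.002]
force: [-0.6, 0.0, 3.7]
opening: 0.0257
grip_force: 30.0
opening: 0.0259
grip_force: 30.0
opening: 0.0255
grip_force: 30.0
opening: 0.0259
grip_force: 30.0
opening: 0.0257
grip_force: 30.0
pos [0.5561 0.1865 0.127 ] phi 54.0 tilt 0.06 open 0.0257 gf 29.998588263988495 t 22.2
```

```bash
python3 -m pendant '[[[0,0,-0.02],[0,0,0],0],[[0,0,-0.02],[0,0,0],0],[[0,0,-0.018],[0,0,0],0],[[0,0,-0.01],[0,0,0],0],[[0,0,-0.005],[0,0,0],0]]'; python3 -m pendant '[[[0,0,0],[0,0,0],0],[[0,0,0],[0,0,0],0.03],[[0,0,0],[0,0,0],0.04],[[0,0,0],[0,0,0],0.042],[[0,0,0],[0,0,0],0.042]]'|grep tool;python3 -m pendant '[[[0,0,0.02],[0,0,0],0.042],[[0,0,0.03],[0,0,0],0.042],[[0,0,0.03],[0,0,0],0.042],[[0,0,0.03],[0,0,0],0.042],[[0,0,0.01],[0,0,0],0.042]]'|tail -2;python3 look.py t8 CD; python3 pose.py
```

```text
clock: 22.58
tool_pos: [0.5555, 0.1864, 0.0529]
tcp_rot: [-0.971, -2.987, 0.0]
force: [0.2, -0.3, -0.6]
opening: 0.0259
grip_force: 30.0
tool_pos: [0.5561, 0.1869, 0.0543]
opening: 0.0421
grip_force: 0.0
C [0.5489, -0.069, 32.8381, 0.1014]
D [0.4803, 0.0335, 36.1156, 0.1091]
pos [0.558  0.1876 0.1786] phi 54.0 tilt 0.56 open 0.0419 gf 0.0 t 23.5
```

```bash
python3 -m pendant '[[[-0.0009,-0.0256,0],[0,0,6.6],0.05],[[-0.0009,-0.0256,0],[0,0,6.6],0.05],[[-0.0009,-0.0256,0],[0,0,6.6],0.05],[[-0.0009,-0.0256,0],[0,0,6.6],0.05],[[-0.0009,-0.0256,0],[0,0,6.6],0.05]]'|tail -1; python3 -m pendant '[[[-0.0009,-0.0256,0],[0,0,6.6],0.05],[[-0.0009,-0.0256,0],[0,0,6.6],0.05],[[-0.0009,-0.0256,0],[0,0,6.6],0.05],[[-0.0009,-0.0256,0],[0,0,6.6],0.05],[[-0.0009,-0.0256,0],[0,0,6.6],0.05]]'|tail -1; python3 -m pendant '[[[0,0,-0.03],[0,0,0],0.05],[[0,0,-0.03],[0,0,0],0.05],[[0,0,-0.03],[0,0,0],0.05],[[0,0,0],[0,0,0],0.05],[[0,0,0],[0,0,0],0.05]]'|tail -1;python3 pose.py
```

```text
grip_force: 0.0
grip_force: 0.0
grip_force: 0.0
pos [ 0.5448 -0.069   0.0814] phi 120.0 tilt 0.31 open 0.05 gf 0.0 t 24.7
```

```bash
python3 -m pendant '[[[0.0035,0,-0.02],[0,0,0],0.05],[[0,0,-0.02],[0,0,0],0.05],[[0,0,-0.017],[0,0,0],0.05],[[0,0,-0.008],[0,0,0],0.05],[[0,0,0],[0,0,0],0.05]]'|tail -1; python3 -m pendant '[[[0,0,0],[0,0,0],0],[[0,0,0],[0,0,0],0],[[0,0,0],[0,0,0],0],[[0,0,0],[0,0,0],0],[[0,0,0],[0,0,0],0]]'|tail -5;python3 -m pendant '[[[0,0,0],[0,0,0],0],[[0,0,0.02],[0,0,0],0],[[0,0,0.03],[0,0,0],0],[[0,0,0.035],[0,0,0],0],[[0,0,0.035],[0,0,0],0]]'|tail -2;  python3 -m pendant '[[[0,0,0.03],[0,0,0],0],[[0,0.0358,0],[0,0,2.67],0],[[0,0.0358,0],[0,0,2.67],0],[[0,0.0358,0],[0,0,2.67],0],[[0,0.0358,0],[0,0,2.67],0]]'|tail -2; python3 -m pendant '[[[0,0.0358,0],[0,0,2.67],0],[[0,0.0358,0],[0,0,2.67],0],[[0,0.0358,0],[0,0,2.67],0],[[0,0.0358,0],[0,0,2.67],0],[[0,0.0358,0],[0,0,2.67],0]]'|tail -2;python3 -m pendant '[[[0,0,-0.02],[0,0,0],0],[[0,0,-0.02],[0,0,0],0],[[0,0,0],[0,0,0],0],[[0,0,0],[0,0,0],0],[[0,0,0],[0,0,0],0]]'|tail -2;python3 pose.py
```

```text
grip_force: 0.0
tool_pos: [0.5507, -0.0692, 0.0194]
tcp_rot: [-0.813, 3.033, -0.001]
force: [-0.7, 1.0, 5.5]
opening: 0.0259
grip_force: 30.0
opening: 0.0258
grip_force: 30.0
opening: 0.0256
grip_force: 30.0
opening: 0.0257
grip_force: 30.0
opening: 0.0255
grip_force: 30.0
pos [0.5505 0.2528 0.1291] phi 144.0 tilt 0.06 open 0.0255 gf 29.99971568584442 t 27.2
```

```bash
python3 -m pendant '[[[-0.004,0,-0.02],[0,0,0],0],[[0,0,-0.02],[0,0,0],0],[[0,0,-0.018],[0,0,0],0],[[0,0,-0.01],[0,0,0],0],[[0,0,-0.005],[0,0,0],0]]'; python3 -m pendant '[[[0,0,0],[0,0,0],0],[[0,0,0],[0,0,0],0.03],[[0,0,0],[0,0,0],0.04],[[0,0,0],[0,0,0],0.042],[[0,0,0],[0,0,0],0.042]]'|grep tool;python3 -m pendant '[[[0,0,0.02],[0,0,0],0.042],[[0,0,0.03],[0,0,0],0.042],[[0,0,0.03],[0,0,0],0.042],[[0,0,0.03],[0,0,0],0.042],[[0,0,0.01],[0,0,0],0.042]]'|tail -2;python3 look.py t9 D; python3 pose.py
```

```text
clock: 27.63
tool_pos: [0.5461, 0.2524, 0.055]
tcp_rot: [1.426, -2.799, -0.0]
force: [0.2, -1.3, -1.3]
opening: 0.0257
grip_force: 30.0
tool_pos: [0.5466, 0.2532, 0.0563]
opening: 0.042
grip_force: 0.0
D [0.4809, 0.0335, 36.9514, 0.1137]
pos [0.5484 0.254  0.1807] phi 144.0 tilt 0.56 open 0.0423 gf 0.0 t 28.5
```

```bash
python3 -m pendant '[[[-0.0112,-0.0367,0],[0,0,-2.75],0.05],[[-0.0112,-0.0367,0],[0,0,-2.75],0.05],[[-0.0112,-0.0367,0],[0,0,-2.75],0.05],[[-0.0112,-0.0367,0],[0,0,-2.75],0.05],[[-0.0112,-0.0367,0],[0,0,-2.75],0.05]]'|tail -1; python3 -m pendant '[[[-0.0112,-0.0367,0],[0,0,-2.75],0.05],[[0,0,-0.03],[0,0,0],0.05],[[0,0,-0.03],[0,0,0],0.05],[[0,0,-0.03],[0,0,0],0.05],[[0,0,0],[0,0,0],0.05]]'|tail -1; python3 -m pendant '[[[0,0,0],[0,0,0],0.05],[[0,0,0],[0,0,0],0.05],[[0,0,0],[0,0,0],0.05],[[0,0,0],[0,0,0],0.05],[[0,0,0],[0,0,0],0.05]]'|tail -1;python3 pose.py
```

```text
grip_force: 0.0
grip_force: 0.0
grip_force: 0.0
pos [0.4796 0.033  0.0865] phi 127.6 tilt 0.14 open 0.05 gf 0.0 t 29.8
```

```bash
python3 -m pendant '[[[0.0005,0.0005,-0.02],[0,0,0],0.05],[[0,0,-0.02],[0,0,0],0.05],[[0,0,-0.017],[0,0,0],0.05],[[0,0,-0.012],[0,0,0],0.05],[[0,0,0],[0,0,0],0.05]]'|tail -1; python3 -m pendant '[[[0,0,0],[0,0,0],0],[[0,0,0],[0,0,0],0],[[0,0,0],[0,0,0],0],[[0,0,0],[0,0,0],0],[[0,0,0],[0,0,0],0]]'|tail -5;python3 -m pendant '[[[0,0,0],[0,0,0],0],[[0,0,0.02],[0,0,0],0],[[0,0,0.03],[0,0,0],0],[[0,0,0.035],[0,0,0],0],[[0,0,0.035],[0,0,0],0]]'|tail -2;  python3 -m pendant '[[[0,0,0.03],[0,0,0],0],[[0.0021,0.0287,0],[0,0,3.3],0],[[0.0021,0.0287,0],[0,0,3.3],0],[[0.0021,0.0287,0],[0,0,3.3],0],[[0.0021,0.0287,0],[0,0,3.3],0]]'|tail -2; python3 -m pendant '[[[0.0021,0.0287,0],[0,0,3.3],0],[[0,0,-0.02],[0,0,0],0],[[0,0,-0.02],[0,0,0],0],[[0,0,0],[0,0,0],0],[[0,0,0],[0,0,0],0]]'|tail -2;python3 pose.py
```

```text
grip_force: 0.0
tool_pos: [0.4801, 0.0333, 0.0173]
tcp_rot: [-1.01, 2.973, -0.001]
force: [-0.3, 0.8, 4.1]
opening: 0.026
grip_force: 30.0
opening: 0.0261
grip_force: 30.0
opening: 0.0256
grip_force: 30.0
opening: 0.0261
grip_force: 30.0
pos [0.4889 0.1765 0.1256] phi 144.1 tilt 0.17 open 0.0261 gf 29.999655783176422 t 31.9
```

```bash
python3 -m pendant '[[[0.001,0,-0.02],[0,0,0],0],[[0,0,-0.02],[0,0,0],0],[[0,0,-0.018],[0,0,0],0],[[0,0,-0.01],[0,0,0],0],[[0,0,-0.004],[0,0,0],0]]'; python3 -m pendant '[[[0,0,0],[0,0,0],0],[[0,0,0],[0,0,0],0.03],[[0,0,0],[0,0,0],0.04],[[0,0,0],[0,0,0],0.042],[[0,0,0],[0,0,0],0.042]]'|grep tool;python3 -m pendant '[[[0,0,0.02],[0,0,0],0.042],[[0,0,0.03],[0,0,0],0.042],[[0,0,0.03],[0,0,0],0.042],[[0,0,0.03],[0,0,0],0.042],[[-0.01,-0.035,0.01],[0,0,-5.6],0.042]]'|tail -2;python3 -m pendant '[[[-0.01,-0.035,0],[0,0,-5.6],0.042],[[-0.01,-0.035,0],[0,0,-5.6],0.042],[[-0.01,-0.035,0],[0,0,-5.6],0.042],[[-0.01,-0.035,0],[0,0,-5.6],0.042],[[-0.01,-0.035,0],[0,0,-5.6],0.05]]'; python3 - <<'E'
from h import *
t=grab('top','t10');save(t,'t10');I=t['img'][180:285,105:340]; I=cv2.resize(I,None,fx=3.4,fy=3.4,interpolation=cv2.INTER_CUBIC);print(I.shape); cv2.imwrite('pics/t10c.png',I)
E
python3 pose.py
```

```text
clock: 32.27
tool_pos: [0.4906, 0.1763, 0.0539]
tcp_rot: [1.426, -2.798, -0.0]
force: [-0.4, 0.1, -0.8]
opening: 0.0257
grip_force: 30.0
tool_pos: [0.4914, 0.177, 0.0552]
opening: 0.0418
grip_force: 0.0
clock: 33.52
tool_pos: [0.4301, -0.0346, 0.1749]
tcp_rot: [-0.551, 3.092, -0.001]
force: [0.4, -1.0, 0.3]
opening: 0.0461
grip_force: 0.0
(357, 799, 3)
pos [ 0.428  -0.0398  0.1747] phi 109.8 tilt 0.28 open 0.0492 gf 0.0 t 33.6
```

View pics/t10c.png

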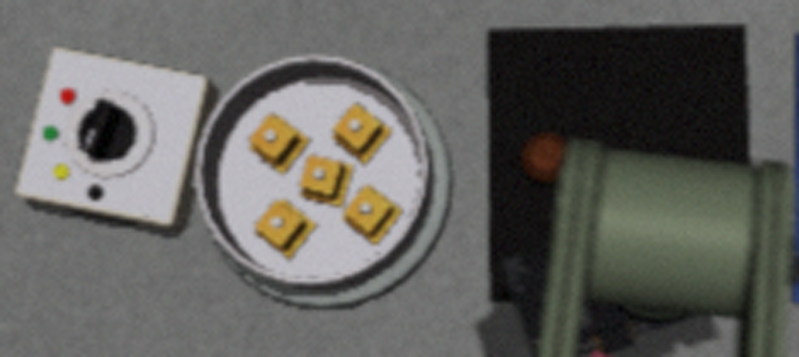

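All five feet stand upright inside the pot, at crop positions (275,140), (360,130), (325,180), (370,212) and (285,228). The bun is still on the mat. Next is the lid tab.

```bash
python3 -c "
from h import *
print(onz(load('t5'),(377.75,230.1),.019))"; python3 -m pendant '[[[0.0067,-0.0223,0],[0,0,-6.9],0.05],[[0.0067,-0.0223,0],[0,0,-6.9],0.05],[[0.0067,-0.0223,0],[0,0,-6.9],0.05],[[0.0067,-0.0223,0],[0,0,-6.9],0.05],[[0.0067,-0.0223,0],[0,0,-6.9],0.05]]'|tail -1;  python3 -m pendant '[[[0.0067,-0.0223,0],[0,0,-6.9],0.05],[[0.0067,-0.0223,0],[0,0,-6.9],0.05],[[0.0067,-0.0223,0],[0,0,-6.9],0.05],[[0,0,0],[0,0,0],0.05],[[0,0,0],[0,0,0],0.05]]'|tail -1;python3 -m pendant '[[[0,0,-0.02],[0,0,0],0.05],[[0,0,-0.03],[0,0,0],0.05],[[0,0,-0.01],[0,0,0],0.05],[[0,0,0],[0,0,0],0.05],[[0,0,0],[0,0,0],0.05]]'|tail -1; python3 pose.py; python3 - <<'E'
from h import *
c=grab('wrist','w11');save(c,'w11');I=c['img'];h=cv2.cvtColor(I,cv2.COLOR_BGR2HSV)
m=((h[...,0]<8)|(h[...,0]>172))&(h[...,1]>150)&(h[...,2]>40); m[:200]=0;m[262:]=0;m[:,:250]=0;m[:,330:]=0
for v in range(200,262,4):
    u=np.nonzero(m[v])[0]
    if len(u): print(v,u.min(),u.max(),I[v,int(u.mean())])
E
```

```text
[ 0.53650437 -0.25985075  0.019     ]
grip_force: 0.0
grip_force: 0.0
grip_force: 0.0
pos [ 0.4844 -0.2109  0.1146] phi 55.3 tilt 0.04 open 0.0503 gf 0.0 t 34.8
200 265 278 [ 16  20 111]
204 264 278 [ 17  21 123]
208 263 278 [ 32  37 206]
212 263 278 [ 30  39 205]
216 263 278 [ 33  35 203]
220 263 278 [ 24  31 200]
224 264 278 [ 30  38 240]
228 264 278 [ 27  38 248]
232 264 277 [ 18  26 197]
```

```bash
python3 -c "
from h import *
c=load('w11')
a=onz(c,(270.7,206.5),.057);b=onz(c,(270.7,228),.057);d=(b-a)/np.linalg.norm(b-a);print(a,d,a+.013*d)"
```

```text
[ 0.47054136 -0.21248634  0.057     ] [ 0.81704628 -0.57657209  0.        ] [ 0.48116296 -0.21998178  0.057     ]
```

```bash
python3 -m pendant '[[[-0.0017,-0.0045,-0.01],[0,0,-0.7],0.05],[[-0.0017,-0.0045,-0.01],[0,0,0],0.05],[[0,0,-0.025],[0,0,0],0.05],[[0,0,-0.025],[0,0,0],0.05],[[0,0,-0.01],[0,0,0],0.05]]'|tail -1; python3 -m pendant '[[[0,0,-0.006],[0,0,0],0.05],[[0,0,0],[0,0,0],0.05],[[0,0,0],[0,0,0],0.05],[[0,0,0],[0,0,0],0.05],[[0,0,0],[0,0,0],0.05]]'|tail -1;python3 pose.py
```

```text
grip_force: 0.0
grip_force: 0.0
pos [ 0.4819 -0.2211  0.0294] phi 54.5 tilt 0.15 open 0.0504 gf 0.0 t 35.7
```

Down 4 mm more, then close and lift.

```bash
python3 -m pendant '[[[-0.0005,0.001,-0.002],[0,0,0],0.03],[[0,0,-0.002],[0,0,0],0.03],[[0,0,0],[0,0,0],0],[[0,0,0],[0,0,0],0],[[0,0,0],[0,0,0],0]]'|tail -1; python3 -m pendant '[[[0,0,0],[0,0,0],0],[[0,0,0],[0,0,0],0],[[0,0,0],[0,0,0],0],[[0,0,0],[0,0,0],0],[[0,0,0],[0,0,0],0]]'|tail -5;python3 pose.py;python3 -m pendant '[[[0,0,0.01],[0,0,0],0],[[0,0,0.02],[0,0,0],0],[[0,0,0.03],[0,0,0],0],[[0,0,0.035],[0,0,0],0],[[0,0,0.035],[0,0,0],0]]'|tail -2;python3 -m pendant '[[[0,0,0.03],[0,0,0],0],[[0,0,0.015],[0,0,0],0],[[0,0,0],[0,0,0],0],[[0,0,0],[0,0,0],0],[[0,0,0],[0,0,0],0]]'|tail -3;python3 pose.py
```

```text
grip_force: 0.0
tool_pos: [0.4806, -0.2197, 0.0243]
tcp_rot: [0.957, 2.992, 0.0]
force: [-0.2, 0.4, 0.8]
opening: 0.0138
grip_force: 30.0
pos [ 0.4806 -0.2197  0.0243] phi 54.5 tilt 0.01 open 0.0138 gf 29.999995529651642 t 36.5
opening: 0.0135
grip_force: 30.0
force: [0.3, -0.2, -2.8]
opening: 0.0139
grip_force: 30.0
pos [ 0.4793 -0.2191  0.1978] phi 54.5 tilt 0.2 open 0.0139 gf 29.999675452709198 t 37.4
```

```bash
python3 -m pendant '[[[-0.0015,0.02,0],[0,0,0],0],[[-0.0015,0.03,0],[0,0,0],0],[[-0.0015,0.037,0],[0,0,0],0],[[-0.0015,0.037,0],[0,0,0],0],[[-0.0015,0.037,0],[0,0,0],0]]'|tail -1 ; python3 -m pendant '[[[-0.0015,0.037,0],[0,0,0],0],[[-0.0015,0.037,0],[0,0,0],0],[[-0.0015,0.037,0],[0,0,0],0],[[-0.0015,0.037,0],[0,0,0],0],[[-0.0015,0.037,0],[0,0,0],0]]'|tail -1;python3 -m pendant '[[[-0.0015,0.037,0],[0,0,0],0],[[-0.0015,0.037,0],[0,0,0],0],[[-0.0015,0.03,0],[0,0,0],0],[[0,0.02,0],[0,0,0],0],[[0,0.01,0],[0,0,0],0]]'|tail -1; python3 -m pendant '[[[0,0,0],[0,0,0],0],[[0,0,0],[0,0,0],0],[[0,0,0],[0,0,0],0],[[0,0,0],[0,0,0],0],[[0,0,0],[0,0,0],0]]'|tail -4
python3 - <<'E'
from h import *
s=grab('scene','s12');I=s['img'][90:250,310:500]; a=cv2.resize(I,None,fx=3.5,fy=3.5,interpolation=cv2.INTER_CUBIC);cv2.imwrite('pics/s12c.png',a)
E
python3 pose.py
```

```text
grip_force: 30.0
grip_force: 30.0
grip_force: 30.0
tcp_rot: [0.959, 2.992, -0.0]
force: [0.4, -1.0, -1.8]
opening: 0.0139
grip_force: 30.0
pos [0.4611 0.2593 0.1994] phi 54.5 tilt 0.01 open 0.0139 gf 29.999645948410034 t 39.1
```

View pics/s12c.png

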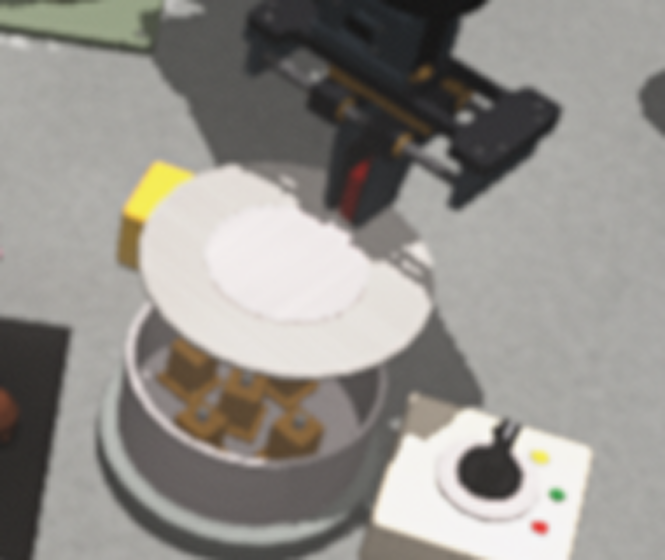

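The lid hangs level above the pot with the feet visible below it. Next I shift it 4 mm in -y and lower it.

```bash
python3 -m pendant '[[[-0.0005,-0.002,-0.01],[0,0,0],0],[[0,-0.002,-0.02],[0,0,0],0],[[0,0,-0.02],[0,0,0],0],[[0,0,-0.015],[0,0,0],0],[[0,0,-0.008],[0,0,0],0]]'|grep -E 'pos|force' ; python3 -m pendant '[[[0,0,-0.003],[0,0,0],0],[[0,0,-0.003],[0,0,0],0],[[0,0,-0.003],[0,0,0],0],[[0,0,-0.002],[0,0,0],0],[[0,0,-0.001],[0,0,0],0]]'|grep -E 'pos|force';python3 -m pendant '[[[0,0,-0.001],[0,0,0],0],[[0,0,0],[0,0,0],0],[[0,0,0],[0,0,0],0],[[0,0,0],[0,0,0],0],[[0,0,0],[0,0,0],0]]'|grep -E 'pos|force'; python3 - <<'E'
from h import *
s=grab('scene','s13');I=s['img'][90:250,310:500]; a=cv2.resize(I,None,fx=3.5,fy=3.5,interpolation=cv2.INTER_CUBIC);cv2.imwrite('pics/s13c.png',a)
E
python3 pose.py
```

```text
tool_pos: [0.4591, 0.2551, 0.1238]
force: [0.2, -0.8, -2.0]
grip_force: 30.0
tool_pos: [0.4608, 0.2565, 0.1146]
force: [-0.7, -0.3, -1.1]
grip_force: 30.0
tool_pos: [0.4606, 0.2564, 0.1135]
force: [0.8, -0.2, -1.4]
grip_force: 30.0
pos [0.4606 0.2564 0.1134] phi 54.5 tilt 0.02 open 0.0138 gf 29.99963343143463 t 40.4
```

```bash
python3 -m pendant '[[[0,0,-0.001],[0,0,0],0],[[0,0,-0.001],[0,0,0],0],[[0,0,-0.001],[0,0,0],0],[[0,0,0],[0,0,0],0],[[0,0,0],[0,0,0],0]]'|grep -E 'pos|force';python3 -m pendant '[[[0,0,-0.0005],[0,0,0],0],[[0,0,0],[0,0,0],0.02],[[0,0,0],[0,0,0],0.03],[[0,0,0],[0,0,0],0.05],[[0,0,0],[0,0,0],0.05]]'|grep -E 'pos|force'; python3 -m pendant '[[[0,0,0],[0,0,0],0.05],[[0,0,0],[0,0,0],0.05],[[0,0,0.02],[0,0,0],0.05],[[0,0,0.03],[0,0,0],0.05],[[0,0,0.03],[0,0,0],0.05]]'|grep -E 'pos|force'
python3 -m pendant '[[[-0.03,0.01,0.02],[0,0,0],0.05],[[-0.04,0.01,0],[0,0,0],0.05],[[-0.04,0.01,0],[0,0,0],0.05],[[0,0,0],[0,0,0],0.05],[[0,0,0],[0,0,0],0.05]]'|grep -E 'pos|force'
python3 - <<'E'
from h import *
s=grab('scene','s14');t=grab('top','t14');save(s,'s14');save(t,'t14')
a=cv2.resize(s['img'][110:270,310:500],None,fx=3.1,fy=3.1,interpolation=cv2.INTER_CUBIC)[:496,:590]
I=cv2.resize(t['img'][195:255,105:190][:,:],None,fx=3.5,fy=3.5,interpolation=cv2.INTER_CUBIC)
w=np.zeros((496,800,3),np.uint8);w[:,:a.shape[1]]=a;b=cv2.resize(t['img'][190:280,105:245],None,fx=1.5,fy=1.5)
w[:210,589:589+211]=cv2.resize(t['img'][195:240,115:160],(211,210),interpolation=cv2.INTER_CUBIC)
w[260:260+135,589:589+210]=b[:135,:210]
cv2.imwrite('pics/s14c.png',w)
E
python3 pose.py
```

```text
tool_pos: [0.4605, 0.2564, 0.1103]
force: [-0.5, -0.3, -1.0]
grip_force: 30.0
tool_pos: [0.4606, 0.2564, 0.1097]
force: [-0.7, 0.1, 0.3]
grip_force: 0.0
tool_pos: [0.4599, 0.256, 0.1899]
force: [-0.1, -0.1, -0.1]
grip_force: 0.0
tool_pos: [0.3492, 0.2866, 0.2102]
force: [-0.0, 0.1, 0.5]
grip_force: 0.0
pos [0.3512 0.2865 0.21  ] phi 54.6 tilt 0.08 open 0.0504 gf 0.0 t 42.1
```

View pics/s14c.png

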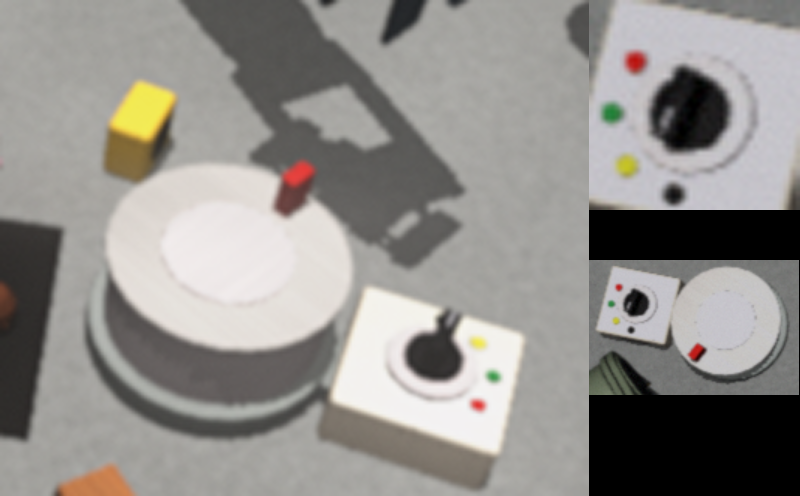

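The lid sits level on the rim and the gripper is clear. Next I work out the dial's angle from the stored pictures.

```bash
python3 - <<'E'
from h import *
ax=np.array([.5479,.3788])
w=load('w1');t=load('t14')
for uv in [(643,232),(655,270)]:
    p=onz(w,(uv[0]/3.3+220-.35,uv[1]/3.3+150-.35),.099)[:2]-ax; print('w1 line',p.round(4),np.degrees(np.arctan2(p[1],p[0])).round(1))
for c,n in ((t,'t'),(w,'w')):
    print(n,'axis px',proj(c,[*ax,.099]).round(1),proj(c,[*ax,.07]).round(1))
# white pixels within bar region: sample polar map on z=.099
for c,n in ((t,'t'),(w,'w')):
  g=cv2.cvtColor(c['img'],cv2.COLOR_BGR2GRAY).astype(np.float32)
  for a in range(100,190,8):
    p=np.array([proj(c,[ax[0]+r*np.cos(np.radians(a)),ax[1]+r*np.sin(np.radians(a)),.099]) for r in (.004,.008,.012,.016,.02,.024)],np.float32)
    print(n,a,cv2.remap(g,p[:,0].copy(),p[:,1].copy(),1).ravel().astype(int).tolist())
print('lid before/after', [onz(t,(x,y),.105)[:2].round(4).tolist() for x,y in [(195.7,229.5)]])
E
```

```text
w1 line [-0.0172  0.0045] 165.4
w1 line [-0.0025  0.0011] 156.5
t axis px [132.3 216.4] [135.3 218.3]
w axis px [418.4 233.6] [408.1 226. ]
t 100 [23, 35, 131, 189, 191, 187]
t 108 [26, 32, 105, 184, 193, 190]
t 116 [31, 31, 80, 175, 195, 189]
t 124 [41, 32, 59, 164, 193, 183]
t 132 [52, 38, 47, 136, 188, 188]
t 140 [61, 51, 34, 97, 172, 192]
t 148 [70, 74, 65, 69, 123, 188]
t 156 [77, 95, 95, 60, 103, 184]
t 164 [85, 100, 106, 72, 81, 176]
t 172 [92, 93, 89, 59, 45, 128]
t 180 [83, 81, 48, 33, 21, 59]
t 188 [73, 61, 31, 20, 8, 21]
w 100 [36, 210, 241, 240, 244, 245]
w 108 [37, 134, 239, 241, 241, 245]
w 116 [34, 64, 199, 241, 240, 242]
w 124 [37, 34, 95, 222, 241, 239]
w 132 [72, 30, 37, 103, 240, 239]
w 140 [102, 39, 30, 32, 119, 243]
w 148 [151, 81, 35, 33, 25, 162]
w 156 [198, 171, 135, 104, 27, 32]
w 164 [214, 225, 233, 230, 36, 13]
w 172 [221, 176, 124, 79, 28, 9]
w 180 [192, 88, 52, 46, 29, 6]
w 188 [141, 52, 43, 25, 12, 9]
lid before/after [[0.5167, 0.216]]
```

The white line points at 164° in world, so the dial is at about 0.1 rad. It needs about 74° clockwise. I grip the bar with the fingers at 74°.

```bash
python3 -m pendant '[[[0.0328,0.0154,0],[0,0,3.2],0.045],[[0.0328,0.0154,0],[0,0,3.2],0.045],[[0.0328,0.0154,0],[0,0,3.2],0.045],[[0.0328,0.0154,0],[0,0,3.2],0.045],[[0.0328,0.0154,0],[0,0,3.2],0.045]]'|tail -1;  python3 -m pendant '[[[0.0328,0.0154,0],[0,0,3.2],0.045],[[0,0,0],[0,0,0],0.045],[[0,0,-0.03],[0,0,0],0.045],[[0,0,-0.02],[0,0,0],0.045],[[0,0,0],[0,0,0],0.045]]'|tail -1;python3 -m pendant '[[[0,0,0],[0,0,0],0.04],[[0,0,0],[0,0,0],0.04],[[0,0,0],[0,0,0],0.04],[[0,0,0],[0,0,0],0.04],[[0,0,0],[0,0,0],0.04]]'|tail -1; python3 pose.py
```

```text
grip_force: 0.0
grip_force: 0.0
grip_force: 0.0
pos [0.5478 0.379  0.1612] phi 73.7 tilt 0.14 open 0.04 gf 0.0 t 43.4
```

```bash
python3 -m pendant '[[[0,0,-0.02],[0,0,0],0.04],[[0,0,-0.03],[0,0,0],0.04],[[0,0,-0.02],[0,0,0],0.04],[[0,0,-0.01],[0,0,0],0.04],[[0,0,-0.004],[0,0,0],0.04]]'|grep -E 'pos|force';  python3 -m pendant '[[[0,0,-0.001],[0,0,0],0.04],[[0,0,0],[0,0,0],0.04],[[0,0,0],[0,0,0],0.04],[[0,0,0],[0,0,0],0],[[0,0,0],[0,0,0],0]]'|grep -E 'pos|force';python3 -m pendant '[[[0,0,0],[0,0,0],0],[[0,0,0],[0,0,0],0],[[0,0,0],[0,0,0],0],[[0,0,0],[0,0,0],0],[[0,0,0],[0,0,0],0]]'|grep -E 'pos|force|open'; python3 pose.py
```

```text
tool_pos: [0.5466, 0.3783, 0.0743]
force: [0.0, 0.2, -0.9]
grip_force: 0.0
tool_pos: [0.5478, 0.3791, 0.0759]
force: [-0.3, -0.5, -0.3]
grip_force: 0.0
tool_pos: [0.5475, 0.3791, 0.0752]
force: [0.2, 0.8, 1.8]
opening: 0.0141
grip_force: 30.0
pos [0.5475 0.3791 0.0752] phi 73.7 tilt 0.06 open 0.0141 gf 29.993164837360382 t 44.6
```

```bash
for i in 1 2 3; do python3 -m pendant '[[[0,0,0],[0,0,-4.93],0],[[0,0,0],[0,0,-4.93],0],[[0,0,0],[0,0,-4.93],0],[[0,0,0],[0,0,-4.93],0],[[0,0,0],[0,0,-4.93],0]]'|grep -E 'force|open'; done; python3 -m pendant '[[[0,0,0],[0,0,0],0],[[0,0,0],[0,0,0],0],[[0,0,0],[0,0,0],0],[[0,0,0],[0,0,0],0],[[0,0,0],[0,0,0],0]]'|grep -E 'pos|force|open'; python3 pose.py
```

```text
force: [-0.7, 1.7, 1.8]
opening: 0.0139
grip_force: 30.0
force: [0.1, 0.2, 1.8]
opening: 0.0135
grip_force: 30.0
force: [0.3, 1.2, 1.8]
opening: 0.014
grip_force: 30.0
tool_pos: [0.5478, 0.3792, 0.0752]
force: [1.8, 2.1, 2.6]
opening: 0.0139
grip_force: 30.0
pos [0.5478 0.3792 0.0752] phi -0.2 tilt 0.1 open 0.0139 gf 29.996745586395264 t 46.3
```

Release, rise, move clear and check.

```bash
python3 -m pendant '[[[0,0,0],[0,0,0],0.02],[[0,0,0],[0,0,0],0.03],[[0,0,0],[0,0,0],0.04],[[0,0,0],[0,0,0],0.04],[[0,0,0],[0,0,0],0.04]]'|grep -E 'force|open';  python3 -m pendant '[[[0,0,0.02],[0,0,0],0.04],[[0,0,0.03],[0,0,0],0.04],[[0,0,0.035],[0,0,0],0.04],[[0,0,0.035],[0,0,0],0.04],[[0,0,0.02],[0,0,0],0.04]]'|tail -1;python3 -m pendant '[[[-0.03,-0.02,0],[0,0,0],0.04],[[-0.035,-0.02,0],[0,0,0],0.04],[[-0.035,-0.02,0],[0,0,0],0.04],[[-0.035,-0.02,0],[0,0,0],0.04],[[-0.035,-0.02,0],[0,0,0],0.04]]'|tail -1;python3 -m pendant '[[[-0.02,-0.01,0],[0,0,0],0.04],[[0,0,0],[0,0,0],0.04],[[0,0,0],[0,0,0],0.04],[[0,0,0],[0,0,0],0.04],[[0,0,0],[0,0,0],0.04]]'|tail -1
python3 - <<'E'
from h import *
s=grab('scene','s15');t=grab('top','t15')
ax=np.array([.5479,.3788]);g=cv2.cvtColor(t['img'],cv2.COLOR_BGR2GRAY).astype(np.float32)
for a in range(60,125,8):
    p=np.array([proj(t,[ax[0]+r*np.cos(np.radians(a)),ax[1]+r*np.sin(np.radians(a)),.099]) for r in (.004,.008,.012,.016,.02)],np.float32)
    print(a,cv2.remap(g,p[:,0].copy(),p[:,1].copy(),1).ravel().astype(int).tolist())
a=cv2.resize(t['img'][185:280,105:245],(560,380),interpolation=cv2.INTER_CUBIC)
b=cv2.resize(s['img'][150:270,320:500],(330,220),interpolation=cv2.INTER_CUBIC)
w=np.zeros((600,560,3),np.uint8);w[:380]=a;w[380:,:330]=b
cv2.imwrite('pics/f15.png',w)
E
python3 pose.py
```

```text
force: [-0.9, -0.6, 0.2]
opening: 0.0395
grip_force: 0.0
grip_force: 0.0
grip_force: 0.0
grip_force: 0.0
60 [72, 47, 92, 166, 190]
68 [85, 60, 73, 109, 175]
76 [99, 90, 67, 74, 155]
84 [91, 117, 110, 103, 146]
92 [82, 94, 95, 96, 140]
100 [72, 71, 64, 56, 131]
108 [62, 54, 30, 38, 145]
116 [53, 37, 16, 54, 170]
124 [45, 24, 10, 98, 184]
pos [0.3582 0.2692 0.2145] phi -0.2 tilt 0.01 open 0.0402 gf 0.0 t 48.1
```

View pics/f15.png

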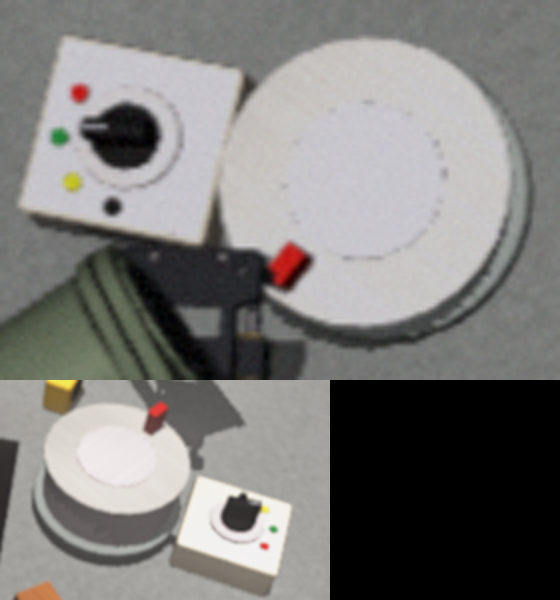

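The white line points at the green dot at about 88°, the lid is home on the rim, and the gripper is well clear. I hand the job in.

```bash
python3 -c "
from workcell import order
print(order.close_job())"
```

```text
the job is handed in; nothing more can be done
None
```

The job is handed in, with no verdict shown: in the last pictures all five brass feet are in the pot, the lid sits level on the rim and released, and the dial points at green.

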